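Hang the weighing cradle on the swinging hook of a force gauge

ROBOT

A 6-joint arm with a two-finger parallel gripper is mounted at the origin on the work surface. World frame = base frame: x ahead of the robot, y to its left, z up, the work surface at z = 0. Lengths are in m, angles in degrees, forces in N, time in s.
With the tool pointing down it reaches from about 0.3 to 0.75 m from the base axis. Payload 8.5 kg.
Tool frame: the origin (TCP) lies midway between the tips of the shut fingers; the grasp point (between the pads) lies 19 mm behind it (env.tcp_to_grasp is the z of the grasp point in the tool frame, in m); z points along the fingers, y is the line along which they close (so a half turn about z gives the same grasp; the last joint's range is limited). The gripper opens to 85 mm and grips with 20 to 120 N. Pads are 22 mm wide; open, the fingers measure 114 mm over their backs; the gripper's body (76 mm by 85 mm) begins 54 mm behind the grasp point. The pads swing forward as they close: fully open they stand 13 mm farther back than shut.
Start: joints at [-82.294, 21.807, 74.336, -0, 83.858, -12.336], TCP at [0.188, -0.517, 0.202] pointing down, gripper open.
Joint ranges: [-178.18, 178.18], [-50.72, 133.34], [12.68, 142.11], [-81.47, 261.47], [9.98, 163.14], [-165.26, 165.26]. Speed limits (degrees/s): [136.94, 136.94, 180, 180, 180, 180].

INTERFACE

Orientations are given as a 3x3 rotation matrix whose columns are the frame's x, y, z axes.
In Python, from rig import env, imaging, job, models gives the robot as it stands. The module is installed in compiled form; this text tells all that it offers.
- The arm moves only by the tool jog_arm, never from a script. Its argument "plan" is text: rows parted by semicolons, each of 7 numbers parted by spaces: the turn, a rotation vector about the tool's x, y, z in degrees, then the shift along the tool's x, y, z in cm, then the closure in counts, from 0 (fully open) to 255 (shut). In form: rx ry rz x y z claw; .... A call has 1 to 10 rows; each row shifts and turns the commanded pose from where the row before left it, along the tool's axes as they then stand; what a row does not reach is not made up. A row lasts 1/12 s, in which the tool goes at most 41.7 mm and 7.16 degrees, less where a joint would pass 70% of its speed; a pose out of reach is approached as far as the arm can. A call with a gripper value outside its range is refused whole. The fingers move at their own pace and stop on an object; "grip_force" is the grip in N (left out, the last holds). Time passes only in rows, so rows that do not move let the fingers close. It gives the time, the measured TCP pose, the force, the opening and the grip force at its end, in the units of the state.
- env.observe(): the state, without advancing time (a new reading comes with each control period).
- imaging.get_image(name): name is "side" or "top"; returns a dict with "pixels" (420x560x3 uint8, red, green, blue), "depth" (420x560 float32, m along the optical axis (not along the pixel's ray), 0 where there is no reading), "fov_y" (degrees; the focal length in pixels is half the picture's height over the tangent of half this angle, whatever the lens; pixels are square), "cx", "cy" (the principal point, pixels), "world_from_camera" (4x4, takes a point from camera to world coordinates). Camera axes: x right, y down, z forward; pixel columns grow to the right and rows downward; lengths in m; the calibration is good to about 2 mm. A picture is of the moment at which its call begins.
- job.close_job(): hands the job in; it is judged then, once.
Trained networks look in the newest picture that a camera, given by its name, has taken for a name from the list of things; names that differ only in an ending like _2 or _b are one class to them, and where a whole thing is asked for, a point or a joint stands for the part that bears it (a point fixed in the world has none). Each returns a list of dicts, best first, with "confidence" (0 to 1); they miss things now and then, are a little off and sometimes report something else, mostly with a low value. They report only what shows in the picture. A call takes as long as a camera call.
- models.outline_of(camera, query): "region" (420x560 bool, what is visible of it) and "bbox" ([centre column, centre row, width, height] in pixels, round what is visible of it).
- models.tip_of(camera, query): "at" ([column, row] in pixels: a listed point, or the origin of a listed thing).
The state is a dict: "time_s": time; "q": joint angles; "qvel": joint speeds; "joint_efforts": joint torques, N m; "position": TCP position; "tool_rot": TCP orientation; "ft_force": force on the tool from outside, world axes, zero at the start; "wrist_torque": the same for the moment, N m; "grip_width": finger opening in m; "gripper_force": force on a finger pad.
Only numpy, scipy, OpenCV 4.12 (cv2) and the standard library are available. Lean on these libraries where they do the work, as an engineer would, in place of code of your own. Each camera call takes 0.05 s, during which the arm holds its last target. There are 200 camera calls.

TASK

The long hook under the force gauge is still swinging. Bring it to rest with a light touch and keep the touch on, the hook leaning lightly against it, until it stays still and close to plumb; then hang the steel weighing cradle on it by its bail, letting the hook take the weight before you let go, so that the cradle ends up hanging level and quiet. The gauge is delicate: never knock it or load it beyond 8 N, and leave the other things on the bench where they are.

Things in the scene. Friction and masses are not known exactly. Their poses are not given: they have to be found in the camera images.
- stand: Column stand, bolted down, with a digital force gauge from whose underside a long steel hook swings. Origin on the bench straight below the hook at plumb; z up; -x is the front: display and the hook's open throat face that way; y is the way the hook swings. Gives down about 1 mm per 6 N on the hook. Harmed by over 8 N on the hook or a knock of over 8 N anywhere on gauge, column or base.
- hook (a joint): Swing of the hook, rad: 0 plumb, positive: lower end to stand +y. Starts swinging at 0.20 to 0.32 rad amplitude, period about 0.8 s, hardly dying down. 200 g, only swings sideways, stops at +-0.6. Barrel 20 mm thick 26 to 54 below the pin, then 8 mm round bar: on the axis to 130 below, cranked to x +13 by 146 below, straight to 190 below, then the round bend forward and up to the tip.
- cradle: Loose steel weighing cradle, 260 to 420 g: a straight open trough 260 long (y), 36 wide (x), walls up to z 34, on two low rubber feet, with a round-wire bail standing up in its middle. Origin at the centre of its underside, z up; the same either way round. It can be gripped across its 36 mm width near one end (e.g. 112 mm from the middle), away from the bail.
- bail (a point): Inner top of the cradle's bail, 108 mm above the cradle's underside, over its middle. The bail is a fixed loop of 6 mm wire in the cradle's y-z plane (its hole looks along the cradle's x), 34 mm wide and 72 mm high inside, peaked at the top, outer width 46, overall top z 114.
- beaker: Glass beaker, 72 mm diameter, 90 tall, origin under its centre. Leave alone.
- bottle: White plastic bottle with a blue cap, 64 mm diameter, 165 tall, origin under its centre. Leave alone.
- jar: White jar with an orange lid, 68 mm diameter, 100 tall, origin under its centre. Leave alone.
- amber: Amber glass bottle with a red cap, 72 mm diameter, 150 tall, origin under its centre. Leave alone.
- core0: White ceramic core sample standing on end, 28 mm diameter, 45 tall, origin under its centre. Leave alone.
- core1: White ceramic core sample standing on end, 28 mm diameter, 57 tall, origin under its centre. Leave alone.
- dish: Shallow glass dish, 90 mm diameter, 16 tall, origin under its centre. Leave alone.
- column (a point): Foot of the stand's 20 mm column, 120 mm behind the hook (stand +x). Socket and clamp ring there 44 wide, up to z 84. Base plate 12 thick, from 180 mm in front of this point to 40 behind, 85 to each side. Column top z 505. Gauge: box 60 wide (y), 34 deep, over the hook, z 381 to 520. Column, gauge and hook are clamped together within +-15 mm of these nominal heights, not measured.
- throat (a point): Nominal place of the bottom of the hook's throat at plumb, where the bail's inner top comes to lie: 156 above the bench. True height within +-15 mm, to be felt. Relative to it the hook's lowest point is at -8, the top of its tip at +17 and 15 in front (stand -x), the pin it swings on at +199. Throat 18 mm wide inside.

How it is judged (in metres and radians):
On the way, in this order (a step that is already met when the one before it is completed fails the run):
1. the hook is brought to rest, close to plumb, by a light touch that is held on it (contact force between any of the fingers, cradle and stand above 0.003 N and value of joint hook between -0.15 and 0.15 rad and velocity of joint hook between -0.12 and 0.12 rad/s and contact force between cradle and stand below 0.8 N), for 0.4 s.
2. the bail lies in the hook and the hook carries weight while the gripper still holds the cradle (contact force between cradle and stand above 1 N and contact force between the fingers and cradle above 1 N and x of bail in the frame of stand between -0.01 and 0.01 m and y of bail in the frame of stand between -0.03 and 0.03 m and z of bail in the frame of stand between 0.13 and 0.18 m), for 0.2 s.
At the end, for the whole second after the job is handed in: The cradle hangs free by its bail in the throat of the hook: inner top of the bail within 10 mm (x) and 20 mm (y) of the hook's plumb line and 130 to 180 mm high, hook carrying over 1.8 N, cradle level within 0.12 rad, slower than 0.05 m/s and 0.5 rad/s (contact force between cradle and stand above 1.8 N and x of bail in the frame of stand between -0.01 and 0.01 m and y of bail in the frame of stand between -0.02 and 0.02 m and z of bail in the frame of stand between 0.13 and 0.18 m and angle between cradle's own z axis and vertical below 0.12 rad and linear speed of cradle below 0.05 m/s and angular speed of cradle below 0.5 rad/s); the robot touches nothing.
It fails at once if the gauge, its hook or its stand is loaded or knocked with more than 8 N (contact force between stand and anything else above 8 N).
It fails at once if one of the other things on the bench (beaker, bottles, jar, cores, dish) is shoved more than 30 mm or tipped over (distance of any of beaker, bottle, jar, amber, core0, core1, dish from where it was at the start of the episode above 0.03 m or angle between any of beaker, bottle, jar, amber, core0, core1's own z axis and vertical above 0.5 rad).
It also fails if it takes over 72 s, if anything falls off the work surface, if the arm or the gripper's body presses on something with over 40 N, if the wrist force passes 120 N, or if a joint passes its speed limit or range.

## Working session

There is one attempt and no reset: what is moved stays moved. The work goes in short steps, Python scripts to look and compute and a tool call to move; the robot and the scene stay as the last step left them, time stands still between calls to the robot, and variables do not carry over. Pictures are saved under pics/ and viewed, at most 10 in all, crops included, and the job is handed in when it is done.

Besides the shell and the picture viewer there is one more tool, called after "Request:" in YAML: its name, and indented under it one key for each argument. jog_arm: Moves the arm, as the interface text tells. Its arguments: {"type":"object","properties":{"plan":{"type":"string"},"grip_force":{"type":"number"}},"required":["plan"]}

```bash
mkdir -p pics; cat > h.py <<'E'
import numpy as np, cv2
from rig import env, imaging, job, models
def f(im): return im["pixels"].shape[0]/2/np.tan(np.radians(im["fov_y"])/2)
def cloud(im):
    d=im["depth"]; v,u=np.mgrid[:d.shape[0],:d.shape[1]]; F=f(im)
    P=np.stack([(u-im["cx"])/F*d,(v-im["cy"])/F*d,d],-1); T=im["world_from_camera"]
    W=P@T[:3,:3].T+T[:3,3]; W[d==0]=np.nan; return W
def ray(im,px):
    T=im["world_from_camera"]; F=f(im); r=T[:3,:3]@np.array([(px[0]-im["cx"])/F,(px[1]-im["cy"])/F,1]); return T[:3,3],r
def atz(im,px,z):
    o,r=ray(im,px); return o+r*(z-o[2])/r[2]
def proj(im,p):
    T=im["world_from_camera"]; q=T[:3,:3].T@(np.array(p)-T[:3,3]); return q[:2]/q[2]*f(im)+[im["cx"],im["cy"]]
E
cat > a.py <<'E'
from h import *
np.set_printoptions(precision=3,suppress=True)
for c in("side","top"):
    im=imaging.get_image(c); cv2.imwrite(f"pics/{c}0.png",im["pixels"][:,:,::-1]); W=cloud(im)
    print(c,im["world_from_camera"].round(3).tolist(),f(im))
    np.savez(f"{c}0.npz",W=W)
    for n in["stand","hook","cradle","bail","column","throat","beaker","bottle","jar","amber","core0","core1","dish"]:
        t=models.tip_of(c,n); o=models.outline_of(c,n)
        s=n
        if t: s+=f" tip {np.round(t[0]['at'])} {t[0]['confidence']:.2f} z0:{atz(im,t[0]['at'],0)}"
        if o:
            P=W[o[0]['region']]; s+=f" out {np.round(o[0]['bbox'])} {o[0]['confidence']:.2f} lo {np.nanpercentile(P,3,axis=0)} hi {np.nanpercentile(P,97,axis=0)}"
        print(s)
s=env.observe(); print(s); print(env.tcp_to_grasp)
E
python3 a.py
```

```text
side [[-0.897, -0.239, 0.372, 0.163], [-0.442, 0.466, -0.766, 0.845], [0.01, -0.852, -0.524, 0.772], [0.0, 0.0, 0.0, 1.0]] 442.51023850875634
stand tip [264. 302.] 0.75 z0:[0.568 0.107 0.   ] out [255. 211. 108. 242.] 0.83 lo [0.513 0.017 0.011] hi [0.704 0.175 0.513]Traceback (most recent call last):
  File "a.py", line 8, in <module>
    t=models.tip_of(c,n); o=models.outline_of(c,n)
ValueError: it knows: amber, bail, beaker, bottle, column, core, cradle, dish, jar, stand, throat
```

```bash
sed -i 's/"hook",//; s/"core0","core1"/"core"/' a.py; sed -i 's/^        print(s)$/        print(s, len(t),len(o))/' a.py; python3 a.py
```

```text
side [[-0.897, -0.239, 0.372, 0.163], [-0.442, 0.466, -0.766, 0.845], [0.01, -0.852, -0.524, 0.772], [0.0, 0.0, 0.0, 1.0]] 442.51023850875634
stand out [255. 212. 110. 245.] 0.57 lo [0.513 0.017 0.01 ] hi [0.704 0.178 0.513] 0 2
cradle tip [353. 229.] 0.62 z0:[ 0.474 -0.317  0.   ] out [354. 214.  82.  38.] 0.82 lo [ 0.358 -0.4    0.002] hi [ 0.596 -0.28   0.089] 1 1
bail tip [354. 199.] 0.94 z0:[ 0.532 -0.505  0.   ] out [355. 215.  83.  37.] 0.57 lo [ 0.361 -0.366  0.01 ] hi [ 0.594 -0.28   0.055] 2 1
column tip [235. 281.] 0.57 z0:[0.675 0.074 0.   ] out [253. 211. 102. 236.] 0.72 lo [0.512 0.006 0.006] hi [0.714 0.177 0.513] 1 2
throat tip [267. 254.] 0.95 z0:[ 0.656 -0.072  0.   ] out [253. 212. 102. 241.] 0.91 lo [0.512 0.02  0.01 ] hi [0.703 0.178 0.513] 2 1
beaker tip [266. 222.] 0.96 z0:[ 0.737 -0.225  0.   ] out [266. 208.  21.  32.] 0.73 lo [ 0.708 -0.272  0.003] hi [ 0.773 -0.199  0.093] 2 1
bottle tip [250. 412.] 0.66 z0:[0.446 0.394 0.   ] out [246. 385.  37.  70.] 0.90 lo [0.414 0.387 0.028] hi [0.464 0.429 0.166] 1 2
jar tip [202. 392.] 0.69 z0:[0.555 0.398 0.   ] out
[... 1856 characters left out ...]
.177 0.522] 2 3
dish tip [332. 274.] 0.58 z0:[ 0.348 -0.113  0.   ] out [399. 234.  34.  86.] 0.63 lo [ 0.359 -0.36   0.002] hi [ 0.6   -0.281  0.086] 1 2
{'time_s': 2.45, 'q': array([-82.293,  21.806,  74.336,   0.   ,  83.858, -12.336]), 'qvel': array([ 0.068,  0.077,  0.028,  0.023,  0.034, -0.119]), 'joint_efforts': array([ -0.002, -44.833, -23.146,  -0.   ,   0.001,   0.   ]), 'position': array([ 0.188, -0.517,  0.202]), 'tool_rot': array([[ 0.939,  0.343,  0.   ],
       [ 0.343, -0.939, -0.   ],
       [-0.   ,  0.   , -1.   ]]), 'ft_force': array([ 0.265, -0.186,  0.017]), 'wrist_torque': array([ 0.02 , -0.021, -0.05 ]), 'gripper_force': 0.0, 'grip_width': 0.0851005646375143}
-0.0187
```

View pics/side0.png

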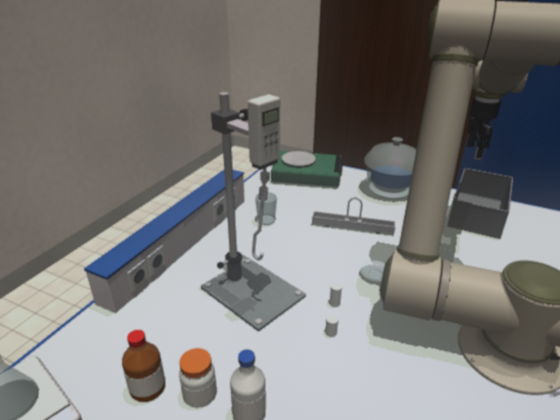

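View pics/top0.png

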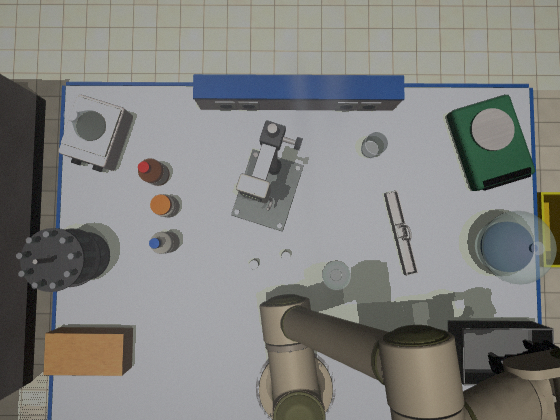

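The side picture shows the stand with its hook near (262,215) and the cradle with its bail at (354,205). The top picture shows the gauge at about (255,187), the cradle running from (391,192) to (410,272), and free bench between them.

```bash
cat > b.py <<'E'
from h import *
np.set_printoptions(precision=4,suppress=True)
def rect(P): 
    r=cv2.minAreaRect((P[:,:2]*1000).astype(np.float32)); return np.round(cv2.boxPoints(r)), r
for c in("top","side"):
    W=np.load(c+"0.npz")["W"].reshape(-1,3); W=W[~np.isnan(W).any(1)]
    box=lambda lo,hi: W[((W>lo)&(W<hi)).all(1)]
    print(c)
    pl=box([.48,-.02,.008],[.75,.22,.017]); print("plate",len(pl),rect(pl))
    g=box([.48,0,.3],[.72,.22,.6]); print("top z max",np.percentile(g[:,2],[50,90,98,99.5]))
    gt=box([.48,0,.505],[.72,.22,.6]); print("gauge top",len(gt),rect(gt),gt.mean(0))
    ct=box([.62,0,.45],[.75,.15,.6]); print("col top",len(ct),ct.mean(0), np.percentile(ct[:,2],[50,95]))
    cr=box([.3,-.42,.022],[.65,-.24,.045]); print("cradle walls",len(cr),rect(cr),cr.mean(0))
    b=box([.42,-.38,.06],[.56,-.26,.15]); print("bail",len(b),rect(b) if len(b)>3 else 0,b.mean(0),b[:,2].max())
pos=[]
for i in range(10):
    im=imaging.get_image("side"); t=models.tip_of("side","throat"); W=cloud(im)
    F=f(im); reg=W[150:270,240:290].reshape(-1,3); 
    m=(np.abs(reg[:,0]-.565)<.06)&(np.abs(reg[:,1]-.11)<.09)&(reg[:,2]>.14)&(reg[:,2]<.36)
    R=reg[m]
    out=[ (R[(R[:,2]>z)&(R[:,2]<z+.02)].mean(0)*1000).round() for z in (.17,.25,.3)]
    print(env.observe()["time_s"],[np.round(a["at"],1).tolist() for a in t[:1]],out,(R[:,2].min()*1000).round())
E
python3 b.py
```

```text
top
plate 2228 (array([[484., -14.],
       [740., -18.],
       [743., 214.],
       [487., 218.]], dtype=float32), ((613.52783203125, 100.02738189697266), (231.97183227539062, 255.68922424316406), 89.23346710205078))
top z max [0.4655 0.5211 0.5226 0.5233]
gauge top 625 (array([[537.,  85.],
       [677.,  40.],
       [696.,  97.],
       [555., 142.]], dtype=float32), ((616.186767578125, 90.90513610839844), (59.98347091674805, 147.5528564453125), 72.30470275878906)) [0.5738 0.1039 0.5188]
col top 844 [0.6624 0.07   0.4649] [0.4637 0.5055]
cradle walls 450 (array([[ 349., -332.],
       [ 358., -370.],
       [ 611., -310.],
       [ 602., -271.]], dtype=float32), ((480.0728759765625, -320.7919006347656), (260.0344543457031, 39.5225715637207), 13.491972923278809)) [ 0.4791 -0.3195  0.0322]
bail 48 (array([[ 460., -322.],
       [ 461., -328.],
       [ 503., -319.],
       [ 501., -312.]], dtype=float32), ((481.2637023925781, -320.15325927734375), (42.99046325683594, 6.648612976074219), 13.085248947143555)) [ 0.4812 -0.3195  0.0996] 0.1146286513090835
side
plate 3580 (array([[478.
[... 1441 characters left out ...]
260.]), array([560., 114., 311.])] 151.0
2.95 [[266.6, 250.9]] [array([557.,  80., 178.]), array([557.,  94., 260.]), array([557., 105., 311.])] 155.0
3.05 [[265.1, 252.0]] [array([552.,  64., 179.]), array([554.,  85., 260.]), array([556., 101., 312.])] 157.0
3.15 [[265.1, 252.8]] [array([555.,  76., 178.]), array([556.,  92., 260.]), array([557., 104., 312.])] 156.0
3.25 [[265.3, 250.9]] [array([567., 107., 177.]), array([561., 109., 260.]), array([559., 113., 311.])] 151.0
3.35 [[265.9, 253.5]] [array([576., 138., 179.]), array([567., 125., 260.]), array([562., 120., 312.])] 155.0
3.45 [[264.5, 250.2]] [array([578., 150., 178.]), array([569., 132., 259.]), array([563., 123., 312.])] 158.0
```

Request:
jog_arm:
  plan: "0 0 0 2.56 -3.02 -0.4 0;0 0 0 2.56 -3.02 -0.4 0;0 0 0 2.56 -3.02 -0.4 0;0 0 0 2.56 -3.02 -0.4 0;0 0 0 2.56 -3.02 -0.4 0;0 0 0 2.56 -3.02 -0.4 0;0 0 0 2.56 -3.02 -0.4 0;0 0 0 2.56 -3.02 -0.4 0;0 0 0 2.56 -3.02 -0.4 0"

```text
time_s: 4.2
position: [0.3119, -0.1806, 0.2387]
tool_rot: [[0.94, 0.342, 0.001], [0.342, -0.94, -0.001], [0.0, 0.001, -1.0]]
ft_force: [0.9, -0.1, 0.4]
grip_width: 0.0858
gripper_force: 0.0
```

Request:
jog_arm:
  plan: "0 0 0 2.56 -3.02 -0.4 0;0 0 0 2.56 -3.02 -0.4 0;0 0 0 2.56 -3.02 -0.4 0;0 0 0 2.56 -3.02 -0.4 0;0 0 0 2.56 -3.02 -0.4 0;0 0 0 2.56 -3.02 -0.4 0;0 0 0 2.56 -3.02 -0.4 0;0 0 0 2.56 -3.02 -0.4 0;0 0 -7 0 0 0 0;0 0 -7 0 0 0 0"

```text
time_s: 5.03
position: [0.4216, 0.1169, 0.2702]
tool_rot: [[0.823, 0.568, -0.0], [0.568, -0.823, 0.0], [0.0, -0.0, -1.0]]
ft_force: [0.6, -0.3, 0.3]
grip_width: 0.0853
gripper_force: 0.0
```

Request:
jog_arm:
  plan: "0 0 -7 0 0 0 0;0 0 -7 0 0 0 0;0 0 -7 0 0 0 0;0 0 -7 0 0 0 0;0 0 -7 0 0 0 0;0 0 -7 0 0 0 0;0 0 -7 0 0 0 0;0 0 -7 0 0 0 0;0 0 -7 0 0 0 0;0 0 -7 0 0 0 0"

```text
time_s: 5.87
position: [0.4214, 0.1148, 0.2704]
tool_rot: [[-0.249, 0.969, 0.0], [0.969, 0.249, -0.0], [-0.0, 0.0, -1.0]]
ft_force: [-1.2, -0.1, 0.7]
grip_width: 0.0853
gripper_force: 0.0
```

Request:
jog_arm:
  plan: "0 0 -7 0 0 0 0;0 0 -7 0 0 0 0;0 0 -7 0 0 0 0;0 0 -7 0 0 0 0;0 0 -7 0 0 0 0;0 0 -7 0 0 0 0;0 0 -7 0 0 0 0;0 0 -7 0 0 0 0;0 0 -7 0 0 0 0;0 0 -7 0 0 0 0"

```text
time_s: 6.7
position: [0.4213, 0.1148, 0.2704]
tool_rot: [[-0.995, 0.098, 0.0], [0.098, 0.995, -0.0], [-0.0, 0.0, -1.0]]
ft_force: [0.3, 0.3, -0.2]
grip_width: 0.0853
gripper_force: 0.0
```

Request:
jog_arm:
  plan: "0 -7 0 0 0 0 0;0 -7 0 0 0 0 0;0 -7 0 0 0 0 0;0 -7 0 -1.2 0 0.8 0;0 -6.5 0 -1.2 0 0.9 0;0 -6.5 0 -1.1 0 1.1 0;0 -6.5 0 -1 0 1.2 0;0 -6.5 0 -0.8 0 1.4 0;0 -6 0 -0.8 0 1.4 0;0 0 0 0 0 0 0"

```text
time_s: 7.53
position: [0.4957, 0.0979, 0.2569]
tool_rot: [[-0.591, 0.133, 0.795], [0.065, 0.991, -0.118], [-0.804, -0.018, -0.595]]
ft_force: [-1.1, 0.2, 0.2]
grip_width: 0.0853
gripper_force: 0.0
```

```bash
python3 - <<'E'
from h import *
np.set_printoptions(precision=4,suppress=True)
s=env.observe(); print(s["q"],s["position"],s["tool_rot"])
im=imaging.get_image("side"); cv2.imwrite("pics/s1.png",im["pixels"][:,:,::-1])
E
```

```text
[  2.9982  -0.1582 114.8175 -36.9819  15.358  -48.4345] [0.4957 0.0979 0.2569] [[-0.5913  0.1335  0.7953]
 [ 0.0651  0.9909 -0.1179]
 [-0.8038 -0.0179 -0.5946]]
```

View pics/s1.png

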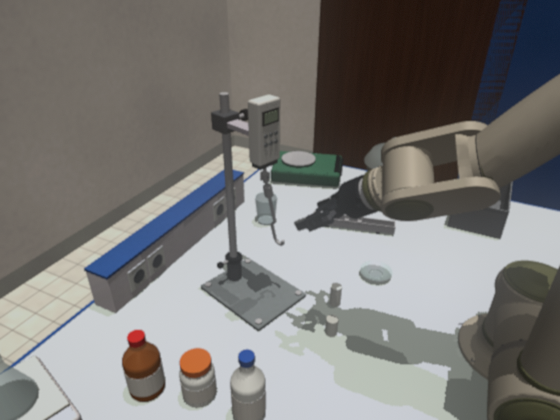

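The side picture shows the open gripper near (310,222), tilted and pointing at the hook (280,240) from the front, well below the gauge at (265,130).

Request:
jog_arm:
  plan: "0 0 0 0 1.7 0 0;0 0 0 -0.4 0 1.4 0;0 0 0 -0.4 0 1.4 0;0 0 0 -0.4 0 1.4 0;0 0 0 -0.4 0 1.4 0;0 0 0 -0.3 0 1.2 0;0 0 0 -0.3 0 1.2 0;0 0 0 0 0 0 0"

```text
time_s: 8.25
position: [0.5766, 0.1037, 0.2276]
tool_rot: [[-0.591, 0.134, 0.796], [0.066, 0.991, -0.118], [-0.804, -0.017, -0.594]]
ft_force: [-0.7, -0.2, -0.2]
grip_width: 0.0853
gripper_force: 0.0
```

```bash
cat > sw.py <<'E'
from h import *
np.set_printoptions(precision=4,suppress=True)
import sys
ex=np.array([.953,-.303,0]);ey=np.array([.303,.953,0]);H=np.array([.562,.1065,0])
s=env.observe(); print(s["q"],s["position"],s["ft_force"],s["grip_width"])
g=s["position"]-.0187*s["tool_rot"][:,2]-H; print("g in stand",g@ex,g@ey,g[2])
for i in range(int(sys.argv[1])):
    im=imaging.get_image("side"); W=cloud(im); R=W[130:290,230:300].reshape(-1,3)-H
    x=R@ex;y=R@ey;z=R[:,2]
    o=[]
    for a,b in((.165,.185),(.185,.205)):
        m=(z>a)&(z<b)&(x>-.01)&(x<.03)&(abs(y)<.09); o+=[m.sum(),(np.nanmedian(y[m])*1e3).round(1)]
    print(env.observe()["time_s"],o)
cv2.imwrite(f"pics/{sys.argv[2]}.png",cv2.resize(im["pixels"][80:300,190:400,::-1],None,fx=2.5,fy=2.5))
E
python3 sw.py 5 s2
```

```text
[  3.2379  10.6151 108.3853 -49.6902  12.2878 -35.1752] [0.5766 0.1037 0.2276] [-0.6833 -0.1557 -0.2096] 0.08532392124069212
g in stand -0.00010183111854294907 -0.0006256748228074325 0.23874313209658923
8.3 [np.int64(23), np.float64(-32.7), np.int64(2), np.float64(-30.0)]
8.35 [np.int64(24), np.float64(-41.0), np.int64(1), np.float64(-41.0)]
8.4 [np.int64(25), np.float64(-42.8), np.int64(1), np.float64(-40.9)]
8.45 [np.int64(20), np.float64(-35.9), np.int64(0), np.float64(nan)]
8.5 [np.int64(22), np.float64(-23.9), np.int64(16), np.float64(-20.3)]
  return np.nanmean(a, axis, out=out, keepdims=keepdims)
```

View pics/s2.png

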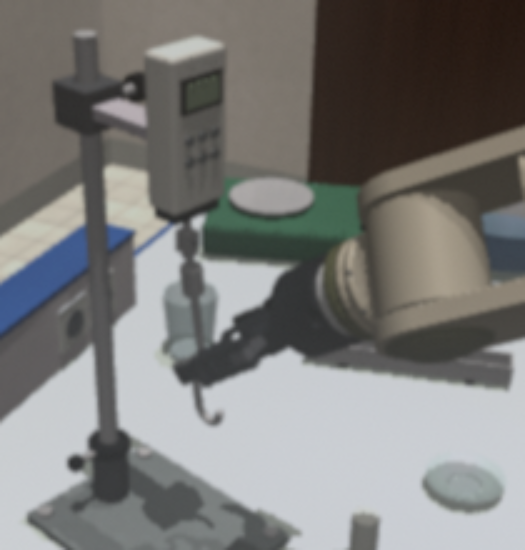

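The crop shows the hook's bar, near (197,350), passing between the open fingers at (205,365), with the gripper body clear of the gauge.

Request:
jog_arm:
  plan: "0 0 0 0 0 0 10;0 0 0 0 0 0 20;0 0 0 0 0 0 30;0 0 0 0 0 0 36;0 0 0 0 0 0 40;0 0 0 0 0 0 43;0 0 0 0 0 0 46;0 0 0 0 0 0 49;0 0 0 0 0 0 52;0 0 0 0 0 0 55"
  grip_force: 20

```text
time_s: 9.33
position: [0.5751, 0.1042, 0.2281]
tool_rot: [[-0.59, 0.133, 0.796], [0.066, 0.991, -0.117], [-0.805, -0.017, -0.594]]
ft_force: [0.1, 0.7, -0.3]
grip_width: 0.0673
gripper_force: 0.0
```

Request:
jog_arm:
  plan: "0 0 0 0 0 0 58;0 0 0 0 0 0 61;0 0 0 0 0 0 64;0 0 0 0 0 0 67;0 0 0 0 0 0 70;0 0 0 0 0 0 73;0 0 0 0 0 0 76;0 0 0 0 0 0 79;0 0 0 0 0 0 82;0 0 0 0 0 0 85"

```text
time_s: 10.17
position: [0.5751, 0.1042, 0.2281]
tool_rot: [[-0.59, 0.133, 0.796], [0.066, 0.991, -0.117], [-0.805, -0.017, -0.594]]
ft_force: [-0.2, -0.0, 0.7]
grip_width: 0.0571
gripper_force: 0.0
```

```bash
python3 sw.py 8 s3 2>/dev/null
```

```text
[  3.3007  10.4484 108.5436 -49.7987  12.2806 -35.0557] [0.5751 0.1042 0.2281] [-0.2283 -0.0009  0.7451] 0.057112019896223436
g in stand -0.0017083400410446232 -0.0006227478927796847 0.23918494940147922
10.2167 [np.int64(27), np.float64(34.8), np.int64(28), np.float64(31.0)]
10.2667 [np.int64(36), np.float64(43.7), np.int64(25), np.float64(38.6)]
10.3167 [np.int64(33), np.float64(44.6), np.int64(28), np.float64(39.6)]
10.3667 [np.int64(28), np.float64(38.3), np.int64(28), np.float64(34.8)]
10.4167 [np.int64(27), np.float64(27.1), np.int64(28), np.float64(24.1)]
10.4667 [np.int64(20), np.float64(11.0), np.int64(23), np.float64(9.9)]
10.5167 [np.int64(22), np.float64(-6.3), np.int64(24), np.float64(-5.7)]
10.5667 [np.int64(22), np.float64(-21.9), np.int64(20), np.float64(-20.0)]
```

```bash
python3 - <<'E'
from h import *
ex=np.array([.953,-.303,0]);ey=np.array([.303,.953,0]);H=np.array([.562,.1065,0])
s=env.observe();R=s["tool_rot"];p=s["position"]
for i in range(3):
    im=imaging.get_image("side"); W=cloud(im)
    out=cv2.resize(im["pixels"][150:270,220:340,::-1],None,fx=5,fy=5,interpolation=cv2.INTER_CUBIC)
    T=(W-p)@R; m=(abs(T[...,0])<.02)&(abs(T[...,1])<.07)&(T[...,2]>-.05)&(T[...,2]<.02)
    Q=T[m]; 
    for k in(1,-1):
        q=Q[(Q[:,1]*k>.02)]; print(k,len(q),np.round(q[:,2].max()*1e3,1) if len(q) else 0,np.round(np.percentile(q[:,1],[2,50,98])*1e3) if len(q) else 0)
    S=W-H; z=S[...,2]; 
    for zz in(.17,.2,.22,.24,.26,.28,.3,.32):
        mm=(abs(z-zz)<.008)&(abs(S@ex)<.025)&(abs(S@ey)<.09)&~m; print(zz,mm.sum(),np.round(np.median(S[mm]@ey)*1e3,1),np.round(np.median(S[mm]@ex)*1e3,1),end="; ")
    print()
cv2.imwrite("pics/s4.png",out)
E
```

```text
1 37 -34.2 [29. 36. 43.]
-1 17 -23.5 [-32. -28. -21.]
0.17 41 -35.9 5.5; 0.2 5 -28.4 11.0; 0.22 0 nan nan; 0.24 0 nan nan; 0.26 5 -32.1 -17.2; 0.28 23 -13.2 -2.1; 0.3 26 -6.0 -2.7; 0.32 61 -2.0 -5.9; 
1 35 -32.7 [31. 37. 43.]
-1 31 -23.4 [-32. -25. -21.]
0.17 43 -42.6 3.3; 0.2 0 nan nan; 0.22 0 nan nan; 0.24 0 nan nan; 0.26 4 -33.8 -20.2; 0.28 21 -15.5 -1.2; 0.3 26 -8.4 -2.5; 0.32 59 -2.4 -6.6; 
1 36 -35.2 [32. 36. 43.]
-1 31 -20.5 [-32. -24. -20.]
0.17 43 -41.3 3.7; 0.2 0 nan nan; 0.22 0 nan nan; 0.24 0 nan nan; 0.26 6 -34.1 -21.0; 0.28 24 -16.9 -2.2; 0.3 26 -9.1 -2.5; 0.32 57 -3.1 -6.3;
  return _methods._mean(a, axis=axis, dtype=dtype,
  ret = ret.dtype.type(ret / rcount)
```

View pics/s4.png

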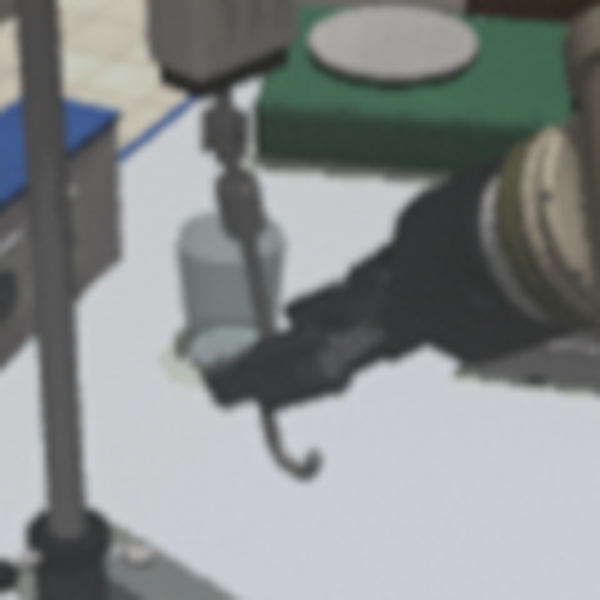

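The crop shows the bar at (265,330) reaching the far finger at (290,310), with the near finger's tip at (212,390). The hook is still swinging almost fully, so I need to check how deep the finger tips really are.

```bash
python3 - <<'E'
from h import *
s=env.observe();R=s["tool_rot"];p=s["position"]
im=imaging.get_image("side")
c=lambda q:((proj(im,q)-[220,150])*5).round()
for z in(0,-.01,-.02,-.03): print(z,[c(p+R@np.array([x,.0335,z])).tolist() for x in(-.011,.011)],[c(p+R@np.array([x,-.0335,z])).tolist() for x in(-.011,.011)])
E
```

```text
0 [[147.0, 385.0], [172.0, 428.0]] [[235.0, 319.0], [259.0, 359.0]]
-0.01 [[161.0, 380.0], [186.0, 422.0]] [[249.0, 313.0], [273.0, 354.0]]
-0.02 [[175.0, 374.0], [201.0, 417.0]] [[263.0, 307.0], [287.0, 348.0]]
-0.03 [[190.0, 369.0], [215.0, 412.0]] [[278.0, 301.0], [301.0, 343.0]]
```

```bash
python3 - <<'E'
from h import *
ex=np.array([.953,-.303,0]);ey=np.array([.303,.953,0]);H=np.array([.562,.1065,0])
s=env.observe();R=s["tool_rot"];p=s["position"]
for c in("side","top"):
    im=imaging.get_image(c); W=cloud(im)
    S=W-H; x=S@ex;y=S@ey;z=S[...,2]
    T=(W-p)@R
    m=(T[...,2]<.03)&(T[...,2]>-.16)&(abs(T[...,1])<.07)&(abs(T[...,0])<.06)&(x<-.013)|((abs(y)>.02)&(abs(y)<.06)&(z>.2)&(z<.35)&(x<.03)&(x>-.1)&(abs(T[...,0])<.03))
    for a in np.arange(-.16,.03,.01):
        q=T[m&(T[...,2]>=a)&(T[...,2]<a+.01)]
        if len(q): print(c,round(a,3),len(q),"x",(np.percentile(q[:,0],[2,98])*1e3).round(),"y",(np.percentile(q[:,1],[2,98])*1e3).round())
    cv2.imwrite(f"pics/t_{c}.png",cv2.resize(im["pixels"][120:280,180:380,::-1],None,fx=3,fy=3))
E
```

```text
side -0.16 42 x [-33.   9.] y [16. 39.]
side -0.15 71 x [-12.   9.] y [22. 63.]
side -0.14 170 x [-20.  17.] y [10. 69.]
side -0.13 76 x [-20.  17.] y [ 0. 69.]
side -0.12 84 x [-18.  15.] y [-15.  66.]
side -0.11 69 x [-18.  12.] y [-23.  64.]
side -0.1 49 x [-16.  10.] y [-23.  63.]
side -0.09 50 x [-14.   9.] y [-38.  61.]
side -0.08 9 x [-14.   8.] y [-32.  53.]
side -0.07 20 x [-12.   4.] y [-31.  43.]
side -0.06 45 x [-12.   9.] y [-33.  43.]
side -0.05 38 x [-12.   9.] y [-32.  42.]
side -0.04 11 x [-11.   8.] y [-30.  36.]
top -0.16 29 x [-38.  -1.] y [-36.  38.]
top -0.15 73 x [-15.   3.] y [-39.  45.]
top -0.14 273 x [-21.   9.] y [-64.  68.]
top -0.13 156 x [-23.  -4.] y [-63.  65.]
top -0.12 119 x [-21.  -7.] y [-61.  65.]
top -0.11 119 x [-20.   9.] y [-59.  63.]
top -0.1 81 x [-17.   9.] y [-59.  62.]
top -0.09 131 x [-16.   9.] y [-57.  59.]
top -0.08 38 x [-16.  -2.] y [-47.  49.]
top -0.07 36 x [-13.   8.] y [-39.  43.]
top -0.06 31 x [-14.  -1.] y [-40.  43.]
top -0.05 40 x [-14.   4.] y [-38.  43.]
top -0.04 6 x [-13.  -7.] y [-35.  29.]
```

Request:
jog_arm:
  plan: "0 0 0 0 0 0 40;0 0 0 0 0 0 10;0 0 0 0 0 0 0;0 0 0 0 0 0 0;0 0 0 -0.5 -0.15 0.7 0;0 0 0 -0.5 -0.15 0.7 0;0 0 0 -0.5 -0.15 0.7 0;0 0 0 0 0 0 10;0 0 0 0 0 0 20;0 0 0 0 0 0 25"

```text
time_s: 11.7
position: [0.5996, 0.0964, 0.2276]
tool_rot: [[-0.591, 0.133, 0.796], [0.066, 0.991, -0.117], [-0.804, -0.017, -0.594]]
ft_force: [0.2, 0.3, -0.2]
grip_width: 0.0768
gripper_force: 0.0
```

Request:
jog_arm:
  plan: "0 0 0 0 0 0 28;0 0 0 0 0 0 31;0 0 0 0 0 0 34;0 0 0 0 0 0 37;0 0 0 0 0 0 40;0 0 0 0 0 0 43;0 0 0 0 0 0 46;0 0 0 0 0 0 49;0 0 0 0 0 0 52;0 0 0 0 0 0 55"

```text
time_s: 12.53
position: [0.6001, 0.0964, 0.2278]
tool_rot: [[-0.59, 0.133, 0.796], [0.066, 0.991, -0.117], [-0.805, -0.017, -0.594]]
ft_force: [-0.6, 0.8, 0.7]
grip_width: 0.067
gripper_force: 0.4
```

Request:
jog_arm:
  plan: "0 0 0 0 0 0 57;0 0 0 0 0 0 59;0 0 0 0 0 0 61;0 0 0 0 0 0 63;0 0 0 0 0 0 65;0 0 0 0 0 0 67;0 0 0 0 0 0 69;0 0 0 0 0 0 71;0 0 0 0 0 0 73;0 0 0 0 0 0 75"

```text
time_s: 13.37
position: [0.6, 0.0964, 0.2278]
tool_rot: [[-0.59, 0.133, 0.796], [0.066, 0.991, -0.117], [-0.805, -0.017, -0.594]]
ft_force: [0.1, 0.5, 0.1]
grip_width: 0.0604
gripper_force: 0.0
```

```bash
python3 sw.py 8 s5 2>/dev/null
```

```text
[  1.8879  12.4392 105.8004 -43.9502  11.8847 -41.7328] [0.6    0.0964 0.2278] [0.1276 0.5416 0.0548] 0.06036840308634291
g in stand 0.02447547671058473 -0.000555978677352722 0.2388912248743532
13.4167 [np.int64(21), np.float64(9.6), np.int64(27), np.float64(8.9)]
13.4667 [np.int64(24), np.float64(-5.4), np.int64(26), np.float64(-4.2)]
13.5167 [np.int64(24), np.float64(-18.4), np.int64(21), np.float64(-16.8)]
13.5667 [np.int64(23), np.float64(-30.3), np.int64(24), np.float64(-26.8)]
13.6167 [np.int64(21), np.float64(-34.6), np.int64(22), np.float64(-31.2)]
13.6667 [np.int64(24), np.float64(-34.4), np.int64(23), np.float64(-30.6)]
13.7167 [np.int64(24), np.float64(-27.2), np.int64(22), np.float64(-23.9)]
13.7667 [np.int64(20), np.float64(-16.0), np.int64(25), np.float64(-14.1)]
```

Now the pads catch it, and the amplitude is falling. I'll keep closing gently.

Request:
jog_arm:
  plan: "0 0 0 0 0 0 78;0 0 0 0 0 0 81;0 0 0 0 0 0 84;0 0 0 0 0 0 87;0 0 0 0 0 0 90;0 0 0 0 0 0 93;0 0 0 0 0 0 96;0 0 0 0 0 0 99;0 0 0 0 0 0 102;0 0 0 0 0 0 105"

```text
time_s: 14.6
position: [0.6001, 0.0964, 0.2278]
tool_rot: [[-0.59, 0.133, 0.796], [0.066, 0.991, -0.117], [-0.805, -0.017, -0.594]]
ft_force: [0.8, 1.4, -0.5]
grip_width: 0.0504
gripper_force: 0.4
```

Request:
jog_arm:
  plan: "0 0 0 0 0 0 108;0 0 0 0 0 0 111;0 0 0 0 0 0 114;0 0 0 0 0 0 117;0 0 0 0 0 0 120;0 0 0 0 0 0 123;0 0 0 0 0 0 126;0 0 0 0 0 0 129;0 0 0 0 0 0 132;0 0 0 0 0 0 135"

```text
time_s: 15.43
position: [0.6, 0.0963, 0.2278]
tool_rot: [[-0.59, 0.133, 0.796], [0.066, 0.991, -0.117], [-0.805, -0.017, -0.594]]
ft_force: [-1.3, -0.3, -0.1]
grip_width: 0.0403
gripper_force: 0.0
```

```bash
python3 sw.py 8 s6 2>/dev/null
```

```text
[  1.8854  12.4399 105.8009 -43.9504  11.8867 -41.7333] [0.6    0.0963 0.2278] [-1.35   -0.2818 -0.1251] 0.04031255545896402
g in stand 0.024482878355569032 -0.000587654690915642 0.2388741425099933
15.4833 [np.int64(22), np.float64(-6.2), np.int64(23), np.float64(-4.9)]
15.5333 [np.int64(26), np.float64(-14.3), np.int64(23), np.float64(-12.1)]
15.5833 [np.int64(23), np.float64(-18.8), np.int64(23), np.float64(-15.9)]
15.6333 [np.int64(22), np.float64(-20.5), np.int64(23), np.float64(-18.1)]
15.6833 [np.int64(23), np.float64(-18.5), np.int64(24), np.float64(-16.0)]
15.7333 [np.int64(22), np.float64(-12.6), np.int64(27), np.float64(-11.2)]
15.7833 [np.int64(24), np.float64(-5.6), np.int64(26), np.float64(-4.1)]
15.8333 [np.int64(21), np.float64(3.8), np.int64(21), np.float64(3.5)]
```

Request:
jog_arm:
  plan: "0 0 0 0 0 0 138;0 0 0 0 0 0 141;0 0 0 0 0 0 144;0 0 0 0 0 0 147;0 0 0 0 0 0 150;0 0 0 0 0 0 153;0 0 0 0 0 0 156;0 0 0 0 0 0 159;0 0 0 0 0 0 162;0 0 0 0 0 0 165"

```text
time_s: 16.67
position: [0.6, 0.0963, 0.2278]
tool_rot: [[-0.59, 0.133, 0.796], [0.066, 0.991, -0.117], [-0.805, -0.017, -0.594]]
ft_force: [-0.1, 0.1, 0.1]
grip_width: 0.0305
gripper_force: 0.0
```

Request:
jog_arm:
  plan: "0 0 0 0 0 0 168;0 0 0 0 0 0 171;0 0 0 0 0 0 174;0 0 0 0 0 0 177;0 0 0 0 0 0 180;0 0 0 0 0 0 183;0 0 0 0 0 0 186;0 0 0 0 0 0 189;0 0 0 0 0 0 192;0 0 0 0 0 0 195"

```text
time_s: 17.5
position: [0.6, 0.0963, 0.2278]
tool_rot: [[-0.59, 0.133, 0.796], [0.066, 0.991, -0.117], [-0.805, -0.017, -0.594]]
ft_force: [0.5, -0.2, -0.1]
grip_width: 0.0199
gripper_force: 0.0
```

```bash
python3 sw.py 9 s7 2>/dev/null
```

```text
[  1.8856  12.4399 105.8019 -43.9528  11.8865 -41.7317] [0.6    0.0963 0.2278] [ 0.5217 -0.2305 -0.1296] 0.0198746025104315
g in stand 0.024476325842223996 -0.0005892179883610024 0.23886791161437973
17.55 [np.int64(21), np.float64(-2.8), np.int64(22), np.float64(-2.5)]
17.6 [np.int64(31), np.float64(2.5), np.int64(26), np.float64(1.0)]
17.65 [np.int64(23), np.float64(3.8), np.int64(20), np.float64(2.8)]
17.7 [np.int64(20), np.float64(0.8), np.int64(24), np.float64(0.9)]
17.75 [np.int64(25), np.float64(-2.2), np.int64(28), np.float64(-1.5)]
17.8 [np.int64(24), np.float64(-3.7), np.int64(20), np.float64(-2.2)]
17.85 [np.int64(26), np.float64(-4.4), np.int64(24), np.float64(-3.1)]
17.9 [np.int64(25), np.float64(-4.8), np.int64(28), np.float64(-3.6)]
17.95 [np.int64(25), np.float64(-3.9), np.int64(20), np.float64(-2.5)]
```

Request:
jog_arm:
  plan: "0 0 0 0 0.1 0 195;0 0 0 0 0.1 0 195;0 0 0 0 0.1 0 195;0 0 0 0 0.1 0 195;0 0 0 0 0.1 0 195;0 0 0 0 0.1 0 195;0 0 0 0 0.1 0 195;0 0 0 0 0.1 0 195;0 0 0 0 0.1 0 195;0 0 0 0 0.1 0 195"

```text
time_s: 18.78
position: [0.6014, 0.1064, 0.2276]
tool_rot: [[-0.59, 0.133, 0.796], [0.066, 0.991, -0.117], [-0.805, -0.017, -0.594]]
ft_force: [0.5, 0.0, 0.1]
grip_width: 0.02
gripper_force: 0.0
```

Request:
jog_arm:
  plan: "0 0 0 0 0 0 195;0 0 0 0 0 0 195;0 0 0 0 0 0 195;0 0 0 0 0 0 195;0 0 0 0 0 0 195;0 0 0 0 0 0 195;0 0 0 0 0 0 195;0 0 0 0 0 0 195;0 0 0 0 0 0 195;0 0 0 0 0 0 195"

```text
time_s: 19.62
position: [0.6014, 0.1062, 0.2276]
tool_rot: [[-0.59, 0.133, 0.796], [0.066, 0.991, -0.117], [-0.805, -0.017, -0.594]]
ft_force: [-0.3, -0.3, -0.9]
grip_width: 0.02
gripper_force: 0.0
```

```bash
python3 sw.py 8 s8 2>/dev/null
```

```text
[  3.3745  12.8888 105.1876 -46.9022  12.9366 -37.9913] [0.6014 0.1062 0.2276] [-0.2691 -0.3043 -0.9367] 0.019973094916179684
g in stand 0.022753418812452957 0.009263173835455576 0.23870253573492095
19.6667 [np.int64(23), np.float64(4.3), np.int64(23), np.float64(4.0)]
19.7167 [np.int64(29), np.float64(4.5), np.int64(29), np.float64(4.0)]
19.7667 [np.int64(29), np.float64(5.4), np.int64(28), np.float64(4.5)]
19.8167 [np.int64(23), np.float64(4.9), np.int64(20), np.float64(3.6)]
19.8667 [np.int64(22), np.float64(3.7), np.int64(21), np.float64(3.3)]
19.9167 [np.int64(30), np.float64(2.0), np.int64(26), np.float64(2.0)]
19.9667 [np.int64(20), np.float64(0.8), np.int64(25), np.float64(1.1)]
20.0167 [np.int64(27), np.float64(2.1), np.int64(28), np.float64(2.2)]
```

Request:
jog_arm:
  plan: "0 0 0 0 0.08 0 195;0 0 0 0 0.08 0 195;0 0 0 0 0.08 0 195;0 0 0 0 0.08 0 195;0 0 0 0 0.08 0 195;0 0 0 0 0.08 0 195;0 0 0 0 0.08 0 195;0 0 0 0 0.08 0 195;0 0 0 0 0 0 195;0 0 0 0 0 0 195"

```text
time_s: 20.85
position: [0.6022, 0.1127, 0.2275]
tool_rot: [[-0.59, 0.133, 0.796], [0.066, 0.991, -0.117], [-0.805, -0.017, -0.594]]
ft_force: [-0.5, -1.4, 0.1]
grip_width: 0.0204
gripper_force: 0.1
```

Request:
jog_arm:
  plan: "0 0 0 0 0 0 195;0 0 0 0 0 0 195;0 0 0 0 0 0 195;0 0 0 0 0 0 195;0 0 0 0 0 0 195;0 0 0 0 0 0 195;0 0 0 0 0 0 195;0 0 0 0 0 0 195"

```text
time_s: 21.52
position: [0.6022, 0.1126, 0.2275]
tool_rot: [[-0.59, 0.133, 0.796], [0.066, 0.991, -0.117], [-0.805, -0.017, -0.594]]
ft_force: [1.4, -0.5, -0.2]
grip_width: 0.0206
gripper_force: 0.1
```

```bash
python3 sw.py 9 s9 2>/dev/null
```

```text
[  4.3127  13.1846 104.7808 -48.4698  13.6275 -35.9263] [0.6022 0.1126 0.2275] [ 1.3904 -0.5135 -0.1636] 0.020583114243779174
g in stand 0.021637131271738188 0.015544957670641181 0.23857137019810834
21.5667 [np.int64(27), np.float64(15.1), np.int64(21), np.float64(13.4)]
21.6167 [np.int64(28), np.float64(14.8), np.int64(22), np.float64(13.6)]
21.6667 [np.int64(29), np.float64(13.7), np.int64(23), np.float64(12.9)]
21.7167 [np.int64(29), np.float64(14.8), np.int64(24), np.float64(13.3)]
21.7667 [np.int64(30), np.float64(14.5), np.int64(24), np.float64(13.1)]
21.8167 [np.int64(28), np.float64(14.6), np.int64(21), np.float64(13.6)]
21.8667 [np.int64(27), np.float64(15.1), np.int64(24), np.float64(13.7)]
21.9167 [np.int64(31), np.float64(15.0), np.int64(23), np.float64(14.0)]
21.9667 [np.int64(28), np.float64(14.7), np.int64(22), np.float64(13.1)]
```

Request:
jog_arm:
  plan: "0 0 0 0 -0.05 0 195;0 0 0 0 -0.07 0 195;0 0 0 0 -0.07 0 195;0 0 0 0 -0.07 0 195;0 0 0 0 -0.06 0 195;0 0 0 0 -0.06 0 195;0 0 0 0 -0.06 0 195;0 0 0 0 -0.05 0 195;0 0 0 0 -0.05 0 195;0 0 0 0 -0.05 0 195"

```text
time_s: 22.8
position: [0.6014, 0.1067, 0.2276]
tool_rot: [[-0.59, 0.133, 0.796], [0.066, 0.991, -0.117], [-0.805, -0.017, -0.594]]
ft_force: [0.8, 0.3, 0.0]
grip_width: 0.0204
gripper_force: 0.0
```

Request:
jog_arm:
  plan: "0 0 0 0 -0.04 0 195;0 0 0 0 -0.04 0 195;0 0 0 0 -0.03 0 195;0 0 0 0 -0.03 0 195;0 0 0 0 -0.03 0 195;0 0 0 0 -0.02 0 195;0 0 0 0 -0.02 0 195;0 0 0 0 -0.02 0 195;0 0 0 0 0 0 195"

```text
time_s: 23.55
position: [0.6011, 0.1044, 0.2276]
tool_rot: [[-0.59, 0.133, 0.796], [0.066, 0.991, -0.117], [-0.805, -0.017, -0.594]]
ft_force: [-0.6, 0.4, -0.1]
grip_width: 0.0197
gripper_force: 0.0
```

```bash
python3 sw.py 9 s10 2>/dev/null
```

```text
[  3.1052  12.8072 105.3013 -46.4102  12.7438 -38.623 ] [0.6011 0.1044 0.2276] [-0.5819  0.4108 -0.0618] 0.019683462860589803
g in stand 0.023070422697072462 0.007466849599095621 0.2387177407638291
23.6 [np.int64(26), np.float64(2.5), np.int64(30), np.float64(1.9)]
23.65 [np.int64(26), np.float64(1.6), np.int64(27), np.float64(1.7)]
23.7 [np.int64(26), np.float64(1.4), np.int64(29), np.float64(1.9)]
23.75 [np.int64(21), np.float64(1.3), np.int64(27), np.float64(1.9)]
23.8 [np.int64(21), np.float64(-0.2), np.int64(28), np.float64(0.9)]
23.85 [np.int64(22), np.float64(0.9), np.int64(24), np.float64(1.7)]
23.9 [np.int64(23), np.float64(1.2), np.int64(26), np.float64(0.9)]
23.95 [np.int64(21), np.float64(0.8), np.int64(29), np.float64(1.5)]
24.0 [np.int64(25), np.float64(1.1), np.int64(28), np.float64(1.8)]
```

Request:
jog_arm:
  plan: "0 0 0 0 -0.1 0 185;0 0 0 0 -0.15 0 170;0 0 0 0 -0.15 0 140;0 0 0 0 -0.15 0 110;0 0 0 0 -0.1 0 80;0 0 0 0 0 0 60;0 0 0 1 0.3 -1.4 50;0 0 0 1 0.3 -1.4 40;0 0 0 1 0.3 -1.4 20;0 0 0 1 0.3 -1.4 0"

```text
time_s: 24.83
position: [0.533, 0.1192, 0.2286]
tool_rot: [[-0.59, 0.133, 0.796], [0.066, 0.991, -0.117], [-0.805, -0.016, -0.594]]
ft_force: [-0.2, 0.1, -0.4]
grip_width: 0.0851
gripper_force: 0.0
```

Request:
jog_arm:
  plan: "0 0 0 1 0.3 -1.4 0;0 0 0 0.8 0.2 -1.4 0;0 6.7 0 0.6 0 -1.1 0;0 6.7 0 0.7 0 -1.1 0;0 6.7 0 0.8 0 -1 0;0 6.7 0 0.8 0 -0.9 0;0 6.7 0 0.9 0 -0.9 0;0 6.7 0 0.9 0 -0.8 0;0 6.7 0 0.9 0 -0.6 0;0 6.7 0 0.8 0 -0.5 0"

```text
time_s: 25.67
position: [0.429, 0.13, 0.2446]
tool_rot: [[-0.97, 0.167, 0.175], [0.158, 0.985, -0.065], [-0.183, -0.036, -0.982]]
ft_force: [-0.4, 0.0, -0.7]
grip_width: 0.0856
gripper_force: 0.0
```

```bash
python3 sw.py 9 s11 2>/dev/null; python3 -c "
from rig import env;print(env.observe()['tool_rot'])"
```

```text
[  4.6567   5.489   90.4475  -4.7325  74.3399 -75.0308] [0.429  0.13   0.2446] [-0.4258  0.0356 -0.6693] 0.08560819347972243
g in stand -0.1373697132203533 -0.017735280929594147 0.26292926362163666
25.7167 [np.int64(28), np.float64(2.5), np.int64(28), np.float64(2.5)]
25.7667 [np.int64(28), np.float64(2.4), np.int64(29), np.float64(1.7)]
25.8167 [np.int64(28), np.float64(1.9), np.int64(29), np.float64(1.7)]
25.8667 [np.int64(27), np.float64(1.7), np.int64(30), np.float64(2.3)]
25.9167 [np.int64(29), np.float64(1.9), np.int64(28), np.float64(1.6)]
25.9667 [np.int64(27), np.float64(1.5), np.int64(26), np.float64(1.4)]
26.0167 [np.int64(22), np.float64(1.0), np.int64(28), np.float64(2.1)]
26.0667 [np.int64(21), np.float64(0.9), np.int64(27), np.float64(1.4)]
26.1167 [np.int64(21), np.float64(1.0), np.int64(28), np.float64(1.4)]
[[-0.96938024  0.16749717  0.17957354]
 [ 0.15768391  0.98516631 -0.06769871]
 [-0.18824915 -0.03730994 -0.98141236]]
```

Request:
jog_arm:
  plan: "-1.1 5.4 0 0 0 0 0;-1.1 5.4 0 0 0 0 0;0 0 7 0 0 0 0;0 0 7 0 0 0 0;0 0 7 0 0 0 0;0 0 7 0 0 0 0;0 0 7 0 0 0 0;0 0 7 0 0 0 0;0 0 7 0 0 0 0;0 0 7 0 0 0 0"

```text
time_s: 26.95
position: [0.4295, 0.1296, 0.2432]
tool_rot: [[-0.41, 0.912, 0.001], [0.912, 0.41, 0.001], [0.0, 0.001, -1.0]]
ft_force: [-0.3, -0.5, -0.3]
grip_width: 0.0855
gripper_force: 0.0
```

Request:
jog_arm:
  plan: "0 0 7 0 0 0 0;0 0 7 0 0 0 0;0 0 7 0 0 0 0;0 0 7 0 0 0 0;0 0 7 0 0 0 0;0 0 7 0 0 0 0;0 0 7 0 0 0 0;0 0 7 0 0 0 0;0 0 7 0 0 0 0;0 0 7 0 0 0 0"

```text
time_s: 27.78
position: [0.4295, 0.1296, 0.2432]
tool_rot: [[0.717, 0.697, 0.001], [0.697, -0.717, 0.001], [0.001, 0.0, -1.0]]
ft_force: [-0.1, 0.1, -0.1]
grip_width: 0.0854
gripper_force: 0.0
```

Request:
jog_arm:
  plan: "0 0 7 0 0 0 0;0 0 7 0 0 0 0;0 0 7 0 0 0 0;0 0 7 0 0 0 0;0 0 0 0 0 0 0"

```text
time_s: 28.2
position: [0.4295, 0.1296, 0.2432]
tool_rot: [[0.96, 0.281, 0.001], [0.281, -0.96, 0.001], [0.001, -0.0, -1.0]]
ft_force: [-0.7, -1.4, 0.5]
grip_width: 0.0852
gripper_force: 0.0
```

```bash
cat > go.py <<'E'
from h import *
import sys
from scipy.spatial.transform import Rotation as Ro
np.set_printoptions(precision=3,suppress=True)
# target: x y z heading(tool x) -> rotvec deg, then shift in target tool axes (cm)
def go(x,y,z,h):
    s=env.observe();R=s["tool_rot"];a=np.radians(h)
    Rt=np.array([[np.cos(a),np.sin(a),0],[np.sin(a),-np.cos(a),0],[0,0,-1]])
    print("t",s["time_s"],"rotvec",Ro.from_matrix(R.T@Rt).as_rotvec(degrees=True),"shift",Rt.T@(np.array([x,y,z])-s["position"])*100,"q",s["q"])
if __name__=="__main__": go(*map(float,sys.argv[1:]))
E
python3 go.py .371 -.346 .12 13.2
```

```text
t 28.2 rotvec [-0.028 -0.06   3.092] shift [-16.56   44.968  12.324] q [ 1.582  9.741 84.677  0.041 85.53  75.287]
```

Request:
jog_arm:
  plan: "0 0 3.1 0 0 0 0;0 0 0 -1.38 3.75 0.5 0;0 0 0 -1.38 3.75 0.5 0;0 0 0 -1.38 3.75 0.5 0;0 0 0 -1.38 3.75 0.5 0;0 0 0 -1.38 3.75 0.5 0;0 0 0 -1.38 3.75 0.5 0;0 0 0 -1.38 3.75 0.5 0;0 0 0 -1.38 3.75 0.5 0;0 0 0 -1.38 3.75 0.5 0"

```text
time_s: 29.03
position: [0.3866, -0.2294, 0.1978]
tool_rot: [[0.972, 0.236, 0.001], [0.236, -0.972, 0.0], [0.001, 0.0, -1.0]]
ft_force: [1.0, 0.6, -0.7]
grip_width: 0.0855
gripper_force: 0.0
```

Request:
jog_arm:
  plan: "0 0 0 -1.38 3.74 1 0;0 0 0 -1.38 3.74 1 0;0 0 0 -1.38 3.74 1 0;0 0 0 0 0 2 0;0 0 0 0 0 2 0;0 0 0 0 0 2 0;0 0 0 0 0 2 0;0 0 0 0 0 1 0;0 0 0 0 0 0 0"

```text
time_s: 29.78
position: [0.3724, -0.3451, 0.0758]
tool_rot: [[0.972, 0.236, -0.002], [0.236, -0.972, 0.004], [-0.001, -0.004, -1.0]]
ft_force: [-0.1, 0.2, 0.3]
grip_width: 0.0855
gripper_force: 0.0
```

```bash
python3 go.py .371 -.346 .02 13.2; python3 - <<'E'
from h import *
s=env.observe();R=s["tool_rot"];p=s["position"]
im=imaging.get_image("side"); W=cloud(im); T=(W-p)@R
m=(abs(T[...,1])>.035)&(abs(T[...,1])<.065)&(abs(T[...,0])<.02)&(W[...,2]>.012)
for a in np.arange(-.09,.03,.01):
    q=T[m&(T[...,2]>=a)&(T[...,2]<a+.01)]; print(round(a,2),len(q),q.min(0).round(3) if len(q) else 0,q.max(0).round(3) if len(q) else 0)
t=proj(im,p).astype(int); print(t)
v=slice(max(t[1]-70,0),t[1]+50);u=slice(t[0]-80,t[0]+60)
cv2.imwrite("pics/g1.png",cv2.resize(im["pixels"][v,u,::-1],None,fx=5,fy=5,interpolation=cv2.INTER_CUBIC))
top=imaging.get_image("top")
E
```

```text
t 29.7833 rotvec [-0.256  0.061  0.443] shift [-0.161  0.056  5.582] q [-56.216  25.471  91.884   0.036  62.907  20.125]
-0.09 3 [-0.001 -0.059 -0.083] [ 0.005 -0.057 -0.081]
-0.08 18 [-0.005 -0.059 -0.079] [ 0.01  -0.046 -0.07 ]
-0.07 19 [-0.006 -0.059 -0.07 ] [ 0.009 -0.047 -0.06 ]
-0.06 30 [-0.008 -0.057 -0.06 ] [ 0.01   0.045 -0.05 ]
-0.05 11 [-0.008 -0.052 -0.05 ] [ 0.009  0.043 -0.044]
-0.04 0 0 0
-0.03 0 0 0
-0.02 0 0 0
-0.01 0 0 0
-0.0 0 0 0
0.01 0 0 0
0.02 0 0 0
[390 211]
```

View pics/g1.png

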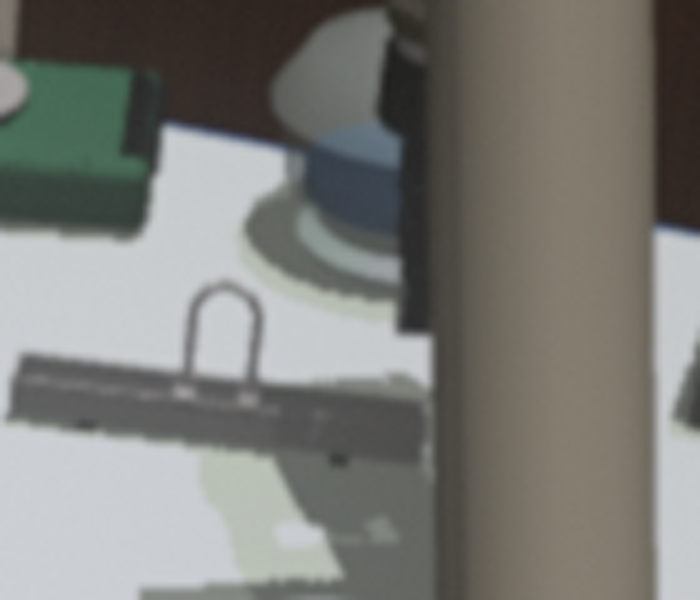

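The crop shows the bail at (225,290) and the cradle's near end at (420,430). The open finger tip is at (415,330), clearly above the cradle wall. The tips stand about 44 mm behind the reported TCP, so I'll descend in stages.

Request:
jog_arm:
  plan: "-0.25 0 0.4 -0.16 0 1.5 0;0 0 0 0 0 1.5 0;0 0 0 0 0 1.5 0;0 0 0 0 0 1.5 0;0 0 0 0 0 1.5 0;0 0 0 0 0 0.5 0;0 0 0 0 0 0 0"

```text
time_s: 30.47
position: [0.3717, -0.3468, -0.0022]
tool_rot: [[0.974, 0.227, 0.001], [0.227, -0.974, -0.003], [0.0, 0.003, -1.0]]
ft_force: [0.7, -0.9, 0.3]
grip_width: 0.0855
gripper_force: 0.0
```

```bash
python3 go.py .371 -.346 -.028 13.2; python3 - <<'E'
from h import *
s=env.observe();R=s["tool_rot"];p=s["position"];print(p,s["ft_force"])
for c in("side","top"):
    im=imaging.get_image(c); W=cloud(im); T=(W-p)@R
    for k in(1,-1):
        m=(T[...,1]*k>.03)&(T[...,1]*k<.065)&(abs(T[...,0])<.02)&(W[...,2]>.008)&(T[...,2]>-.1)
        q=W[m]; t=T[m]; print(c,k,len(q),q[:,2].min() if len(q) else 0, np.percentile(t[:,0],[2,98]) if len(q) else 0,np.percentile(t[:,1],[2,98]) if len(q) else 0)
E
```

```text
t 30.4667 rotvec [ 0.178 -0.016 -0.107] shift [-0.054 -0.09   2.581] q [-56.346  32.134  96.811  -0.062  50.882  20.6  ]
[ 0.37172883 -0.34675504 -0.00219289] [ 0.72039275 -0.92471602  0.25908305]
side 1 4 0.041153078898582995 [-0.00506612  0.00791233] [0.04220489 0.04816776]
side -1 68 0.04075117350235291 [-0.00910541  0.01098992] [-0.06168798 -0.04478158]
top 1 0 0 0 0
top -1 14 0.047236655995042565 [0.00805451 0.01352173] [-0.05742235 -0.04626872]
```

Request:
jog_arm:
  plan: "0 0 0 -0.05 -0.05 1 0;0 0 0 0 0 1 0;0 0 0 0 0 0.5 0;0 0 0 0 0 0 60;0 0 0 0 0 0 120;0 0 0 0 0 0 170;0 0 0 0 0 0 200;0 0 0 0 0 0 200;0 0 0 0 0 0 200"
  grip_force: 100

```text
time_s: 31.32
position: [0.3715, -0.3469, -0.0264]
tool_rot: [[0.974, 0.226, 0.002], [0.226, -0.974, -0.005], [0.001, 0.005, -1.0]]
ft_force: [1.2, 0.2, 4.8]
grip_width: 0.0345
gripper_force: 99.1
```

```bash
python3 - <<'E'
from h import *
s=env.observe();R=s["tool_rot"];p=s["position"];print(p,s["ft_force"],s["grip_width"],s["gripper_force"])
im=imaging.get_image("side"); W=cloud(im); T=(W-p)@R
m=(T[...,1]<-.02)&(T[...,1]>-.045)&(abs(T[...,0])<.02)&(W[...,2]>.004)&(T[...,2]>-.1)
print(m.sum(),W[m][:,2].min())
top=imaging.get_image("top")
for c,i in(("side",im),("top",top)):
    t=models.tip_of(c,"bail"); print(c,t[0]["confidence"],atz(i,t[0]["at"],.108))
E
```

```text
[ 0.37146765 -0.34692043 -0.02635555] [1.20055509 0.22176046 4.81124553] 0.03454682945131357 99.11476135253906
73 0.004258540154442825
side 0.77 [ 0.48272993 -0.32777776  0.108     ]
top 0.85 [ 0.48006604 -0.32163991  0.108     ]
```

Request:
jog_arm:
  plan: "0 0 0 0 0 -0.5 200;0 0 0 0 0 -1 200;0 0 0 0 0 -1.5 200;0 0 0 0 0 -1.5 200;0 0 0 0 0 -1.5 200;0 0 0 0 0 -1.2 200;0 0 0 0 0 -0.7 200;0 0 0 0 0 -0.3 200;0 0 -2 0 0 0 200;0 0 -4 0 0 0 200"

```text
time_s: 32.35
position: [0.3707, -0.3459, 0.0547]
tool_rot: [[0.945, 0.327, 0.001], [0.327, -0.945, -0.003], [-0.0, 0.003, -1.0]]
ft_force: [-0.2, -0.4, -4.1]
grip_width: 0.035
gripper_force: 99.9
```

Request:
jog_arm:
  plan: "0 0 -6 0 0 0 200;0 0 -6 0 0 0 200;0 0 -7 0 0 0 200;0 0 -7 0 0 0 200;0 0 -7 0 0 0 200;0 0 -6 0 0 0 200;0 0 -6 0 0 0 200;0 0 -4 0 0 0 200;0 0 -3 0 0 0 200;0 0 -1 0 0 0 200"

```text
time_s: 33.18
position: [0.3708, -0.346, 0.0545]
tool_rot: [[0.306, 0.952, 0.001], [0.952, -0.306, -0.003], [-0.002, 0.002, -1.0]]
ft_force: [0.0, 0.2, -3.7]
grip_width: 0.0346
gripper_force: 99.9
```

```bash
python3 go.py .461 .021 .056 72.4; cat > cr.py <<'E'
from h import *
s=env.observe();R=s["tool_rot"];p=s["position"];print(p,s["ft_force"],s["grip_width"],s["gripper_force"],s["time_s"])
r=[]
for c in("side","top"):
    im=imaging.get_image(c); t=models.tip_of(c,"bail"); W=cloud(im); T=(W-p)@R
    if t: o,d=ray(im,t[0]["at"]); r.append((o,d/np.linalg.norm(d)))
    print(c,t and t[0]["confidence"])
    for a in np.arange(.03,.24,.04):
        m=(T[...,0]>a)&(T[...,0]<a+.04)&(abs(T[...,1])<.03)&(T[...,2]>-.07)&(T[...,2]<.04); q=T[m]
        if len(q)>5: print("  ",round(a+.02,2),len(q),"y",(np.percentile(q[:,1],[3,97])*1e3).round(1),"z",(np.percentile(q[:,2],[3,97])*1e3).round(1))
    m=(T[...,0]>.08)&(T[...,0]<.14)&(abs(T[...,1])<.03)&(T[...,2]<-.075)&(T[...,2]>-.16); q=T[m]
    if len(q): print("  bail",len(q),"x",(np.percentile(q[:,0],[2,98])*1e3).round(1),"y",(np.percentile(q[:,1],[2,50,98])*1e3).round(1),"zmin",q[:,2].min().round(4))
if len(r)==2:
    A=np.stack([r[0][1],-r[1][1]],1); k=np.linalg.lstsq(A,r[1][0]-r[0][0],rcond=None)[0]
    P=(r[0][0]+r[0][1]*k[0]+r[1][0]+r[1][1]*k[1])/2; print("bail tri",P.round(4),"tool",((P-p)@R).round(4))
E
python3 cr.py
```

```text
t 33.1833 rotvec [ 0.092  0.139 -0.242] shift [37.712 -2.504 -0.15 ] q [-56.383  26.984  93.73   -0.06   59.127 -38.511]
[ 0.37084213 -0.34604086  0.05450398] [ 0.0284182   0.18080643 -3.73930819] 0.034605471477414544 99.94906425476074 33.1833
side 0.81
   0.05 109 y [-19.7  17.1] z [-63.  -33.2]
   0.09 133 y [-20.   16.5] z [-65.9 -36.4]
   0.13 176 y [-18.8  17. ] z [-66.3 -36.2]
   0.17 163 y [-18.8  17.1] z [-61.9 -35.1]
   0.21 148 y [-18.9  18. ] z [-61.  -32.2]
   0.25 118 y [-17.7  17.6] z [-61.2 -34.8]
  bail 93 x [ 88.5 136.8] y [-4.6 -1.1  3.5] zmin -0.1393
top 0.76
   0.05 170 y [-16.5  16.8] z [-63.5 -33.5]
   0.09 141 y [-16.4  17.8] z [-65.8 -34.7]
   0.13 164 y [-16.3  18. ] z [-65.5 -33.4]
   0.17 174 y [-16.1  18.3] z [-62.4 -33. ]
   0.21 175 y [-15.   18.7] z [-61.4 -32.4]
   0.25 61 y [-15.1  18.5] z [-62.7 -34.4]
  bail 49 x [ 93.  136.2] y [-1.9  0.7  3.9] zmin -0.1416
bail tri [ 0.4049 -0.244   0.1852] tool [ 0.1072  0.0014 -0.131 ]
```

Request:
jog_arm:
  plan: "0 0 0 1 0 -0.2 200;0 0 0 2 0 0 200;0 0 0 3 -0.25 0 200;0 0 0 3 -0.25 0 200;0 0 0 3 -0.25 0 200;0 0 0 3 -0.25 0 200;0 0 0 3 -0.25 0 200;0 0 0 3 -0.25 0 200;0 0 0 3 -0.25 0 200;0 0 0 3 -0.25 0 200"

```text
time_s: 34.22
position: [0.4351, -0.0811, 0.0563]
tool_rot: [[0.309, 0.951, 0.001], [0.951, -0.309, -0.003], [-0.003, 0.002, -1.0]]
ft_force: [0.8, 0.1, -4.3]
grip_width: 0.0345
gripper_force: 99.9
```

Request:
jog_arm:
  plan: "0 0 0 3 -0.25 0 200;0 0 0 3 -0.25 0 200;0 0 0 2 0 0 200;0 0 0 1.7 0 0 200;0 0 0 1 0 0 200;0 0 0 0 0 0 200"

```text
time_s: 34.72
position: [0.4634, 0.0219, 0.0558]
tool_rot: [[0.307, 0.952, 0.001], [0.952, -0.307, -0.003], [-0.002, 0.002, -1.0]]
ft_force: [-0.5, -0.6, -4.3]
grip_width: 0.0347
gripper_force: 99.9
```

```bash
python3 go.py .528 .000 .056 72.4; python3 cr.py; cat > hk.py <<'E'
from h import *
ex=np.array([.953,-.303,0]);ey=np.array([.303,.953,0]);H=np.array([.562,.1065,0])
for i in range(2):
    im=imaging.get_image("side"); S=cloud(im)-H; x=S@ex;y=S@ey;z=S[...,2]
    for a in(.15,.16,.17,.18,.19,.2,.21):
        m=(z>a)&(z<a+.01)&(abs(y)<.03)&(x>-.03)&(x<.03); print(a,m.sum(),(np.nanpercentile(x[m],[5,50,95])*1e3).round(1) if m.any() else 0,(np.nanmedian(y[m])*1e3).round(1) if m.any() else 0,end="; ")
    print()
u,v=proj(im,[.53,.12,.15]).astype(int)
cv2.imwrite("pics/h1.png",cv2.resize(im["pixels"][v-70:v+50,u-60:u+90,::-1],None,fx=5,fy=5,interpolation=cv2.INTER_CUBIC))
E
python3 hk.py
```

```text
t 34.7167 rotvec [ 0.103  0.143 -0.262] shift [-0.138  6.819 -0.019] q [-11.863  23.479 100.243  -0.184  56.191   6.101]
[0.46342151 0.02193352 0.05581341] [-0.46143941 -0.61045176 -4.33228373] 0.03470262998253561 99.94823813438416 34.7167
side 0.87
   0.05 265 y [-18.9  23.8] z [-62.4  39.1]
   0.09 268 y [-19.   17.8] z [-66.6 -36.3]
   0.13 295 y [-18.8  18.7] z [-65.1  39.2]
   0.17 355 y [-18.7  25.1] z [-61.3  39.2]
   0.21 320 y [-18.7  17.7] z [-61.1 -34.5]
   0.25 160 y [-18.3  17.9] z [-61.5 -34.6]
  bail 137 x [ 90.4 134.8] y [-3.9 -0.9  3.3] zmin -0.1404
top 0.67
   0.05 9 y [-15.3  21.5] z [-56.9  18. ]
   0.09 121 y [-16.2  24.3] z [-65.1  38.1]
   0.13 153 y [-15.8  23.5] z [-65.6  36.8]
   0.17 181 y [-14.8  24.8] z [-62.8  35.9]
   0.21 167 y [-14.7  19. ] z [-61.7 -33.3]
   0.25 64 y [-14.6  18.2] z [-61.9 -33.8]
  bail 38 x [ 89.1 132.4] y [-1.4  1.2  3.8] zmin -0.143
bail tri [0.5001 0.1337 0.188 ] tool [ 0.1173  0.0009 -0.1325]
0.15 24 [-9.2  1.7 10.9] 2.2; 0.16 27 [-15.5   7.9  15.5] 2.3; 0.17 21 [-16.2  11.2  14.5] 2.0; 0.18 13 [ 9.6 11.7 16. ] 2.6; 0.19 14 [ 9.1 11.  15.6] 2.3; 0.2 15 [ 9.3 11.3 16. ] 2.4; 0.21 12 [ 5.1  9.  13.4] 1.9; 
0.15 25 [-10.3   2.4   9.9] 2.5; 0.16 24 [-16.2   9.6  14.9] 2.1; 0.17 22 [-17.   11.   16.1] 1.6; 0.18 15 [ 9.4 10.7 16.6] 2.2; 0.19 14 [ 9.5 11.1 15.3] 1.6; 0.2 13 [ 8.5 11.8 14.9] 2.6; 0.21 11 [ 4.   8.2 14.4] 3.3;
```

View pics/h1.png

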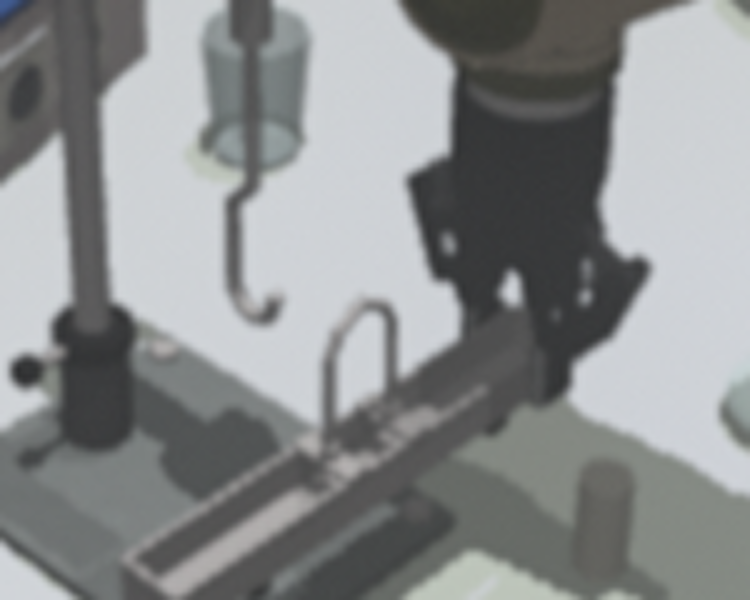

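The crop shows the hook hanging still, with its tip at (275,300). The bail top at (372,305) is in front of it with the hole facing the hook, and the cradle is level.

Request:
jog_arm:
  plan: "0 0 -0.2 -0.14 0.3 0 200;0 0 0 0 0.7 0 200;0 0 0 0 0.9 0 200;0 0 0 0 0.9 0 200;0 0 0 0 0.9 0 200;0 0 0 0 0.9 0 200;0 0 0 0 0.8 0 200;0 0 0 0 0.7 0 200;0 0 0 0 0.5 0 200;0 0 0 0 0.2 0 200"

```text
time_s: 35.85
position: [0.5286, -0.0022, 0.0558]
tool_rot: [[0.305, 0.952, 0.001], [0.952, -0.305, -0.003], [-0.003, 0.002, -1.0]]
ft_force: [0.2, 0.3, -4.0]
grip_width: 0.0349
gripper_force: 100.0
```

```bash
python3 go.py .528 .000 .056 72.4; sed -i 's/h1.png/h2.png/' hk.py; python3 hk.py
```

```text
t 35.85 rotvec [ 0.133  0.156 -0.179] shift [ 0.195 -0.125 -0.019] q [-12.993  28.614  90.194  -0.19   61.072   4.878]
0.15 44 [-8.7  0.2  8.9] 1.8; 0.16 44 [-15.5  -0.1  11.3] 1.5; 0.17 29 [-15.8  -0.9  13.8] 1.8; 0.18 35 [-1.9  0.5 16.6] 3.3; 0.19 34 [-3.3  3.1 14.8] 1.5; 0.2 13 [10.  11.1 16. ] 2.0; 0.21 12 [ 3.4  8.1 13.1] 3.0; 
0.15 45 [-10.3  -0.3   9. ] 2.2; 0.16 37 [-14.3  -0.4  10.5] 1.8; 0.17 32 [-16.3  -0.9   8.9] 1.0; 0.18 35 [-1.6  0.7 15.6] 3.3; 0.19 31 [-1.9  2.5 15.6] 1.0; 0.2 14 [ 9.7 11.3 15.3] 2.2; 0.21 12 [ 3.4  9.  15.7] 2.3;
```

View pics/h2.png

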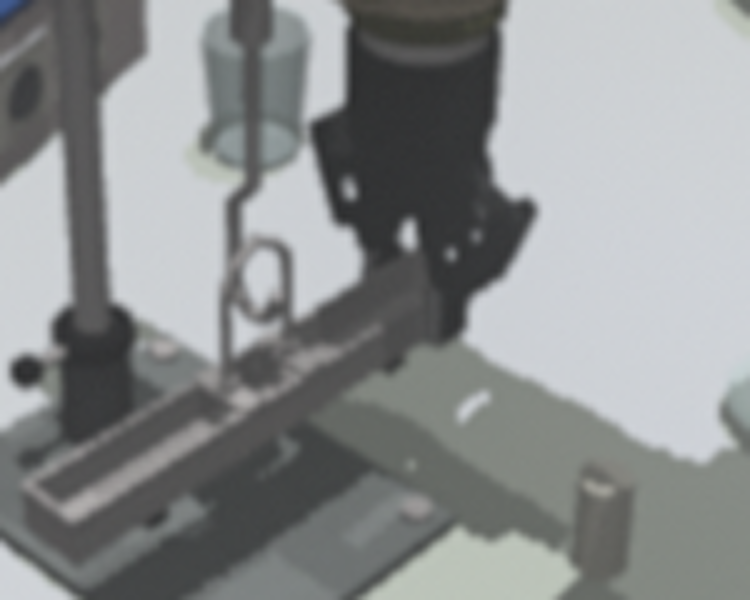

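The crop shows the hook tip at (275,300) inside the bail's hole, with the bail wire at (265,245) between the tip and the shank. I'll lower it gently.

Request:
jog_arm:
  plan: "0 0 0 0.1 -0.03 0.2 200;0 0 0 0.1 -0.03 0.3 200;0 0 0 0 0 0.4 200;0 0 0 0 0 0.4 200;0 0 0 0 0 0.4 200;0 0 0 0 0 0.3 200;0 0 0 0 0 0.2 200;0 0 0 0 0 0.1 200;0 0 0 0 0 0.1 200;0 0 0 0 0 0 200"

```text
time_s: 36.78
position: [0.5279, 0.0, 0.0318]
tool_rot: [[0.305, 0.952, 0.001], [0.952, -0.305, -0.003], [-0.003, 0.002, -1.0]]
ft_force: [0.1, 0.6, -4.3]
grip_width: 0.0348
gripper_force: 100.0
```

Request:
jog_arm:
  plan: "0 0 0 0 0 0.05 200;0 0 0 0 0 0.05 200;0 0 0 0 0 0.05 200;0 0 0 0 0 0.05 200;0 0 0 0 0 0 200"

```text
time_s: 37.2
position: [0.5279, 0.0, 0.0299]
tool_rot: [[0.305, 0.952, 0.001], [0.952, -0.305, -0.003], [-0.003, 0.002, -1.0]]
ft_force: [-0.2, 1.3, -4.2]
grip_width: 0.035
gripper_force: 100.0
```

```bash
cat > ff.py <<'E'
from h import *
F=[];T=[]
for i in range(5):
    imaging.get_image("side"); s=env.observe(); F.append(s["ft_force"]);T.append(s["wrist_torque"])
print(s["time_s"],s["position"],np.mean(F,0).round(2),np.mean(T,0).round(3))
E
python3 ff.py
```

```text
37.45 [5.27973237e-01 4.21826911e-05 2.99702893e-02] [ 0.07 -0.37 -4.06] [-0.407  0.143  0.029]
```

Request:
jog_arm:
  plan: "0 0 0 0 0 0.05 200;0 0 0 0 0 0.05 200;0 0 0 0 0 0.05 200;0 0 0 0 0 0.05 200;0 0 0 0 0 0.05 200;0 0 0 0 0 0.05 200;0 0 0 0 0 0.05 200;0 0 0 0 0 0 200"

```text
time_s: 38.12
position: [0.5279, 0.0, 0.0263]
tool_rot: [[0.305, 0.952, 0.001], [0.952, -0.305, -0.003], [-0.003, 0.002, -1.0]]
ft_force: [0.6, -0.4, -4.8]
grip_width: 0.0346
gripper_force: 100.0
```

```bash
python3 ff.py
```

```text
38.3667 [5.27977719e-01 2.01358125e-05 2.64613391e-02] [ 0.22 -0.03 -3.8 ] [-0.43   0.146 -0.006]
```

Request:
jog_arm:
  plan: "0 0 0 0 0 0.03 200;0 0 0 0 0 0.03 200;0 0 0 0 0 0.03 200;0 0 0 0 0 0.03 200;0 0 0 0 0 0.03 200;0 0 0 0 0 0.03 200;0 0 0 0 0 0 200"

```text
time_s: 38.95
position: [0.5279, 0.0, 0.0246]
tool_rot: [[0.305, 0.952, 0.001], [0.952, -0.305, -0.003], [-0.003, 0.002, -1.0]]
ft_force: [-0.4, -0.3, -4.5]
grip_width: 0.0344
gripper_force: 100.0
```

```bash
python3 ff.py
```

```text
39.2 [5.27949640e-01 9.64269024e-06 2.46260732e-02] [ 0.37 -0.03 -4.19] [-0.43   0.134 -0.014]
```

Request:
jog_arm:
  plan: "0 0 0 0 0 0.03 200;0 0 0 0 0 0.03 200;0 0 0 0 0 0.03 200;0 0 0 0 0 0.03 200;0 0 0 0 0 0 200"

```text
time_s: 39.62
position: [0.5279, 0.0, 0.0233]
tool_rot: [[0.305, 0.952, 0.001], [0.952, -0.305, -0.003], [-0.003, 0.002, -1.0]]
ft_force: [1.0, -0.2, -4.2]
grip_width: 0.0349
gripper_force: 100.0
```

```bash
python3 ff.py
```

```text
39.8667 [5.27948714e-01 2.75167241e-05 2.34180776e-02] [ 0.11 -0.06 -4.36] [-0.423  0.142  0.004]
```

Request:
jog_arm:
  plan: "0 0 0 0 0 0.03 200;0 0 0 0 0 0.03 200;0 0 0 0 0 0 200"

```text
time_s: 40.12
position: [0.528, 0.0, 0.0228]
tool_rot: [[0.305, 0.952, 0.001], [0.952, -0.305, -0.003], [-0.003, 0.002, -1.0]]
ft_force: [0.5, 0.6, -3.1]
grip_width: 0.0347
gripper_force: 100.0
```

```bash
python3 ff.py
```

```text
40.3667 [5.27972621e-01 1.01903817e-05 2.28738601e-02] [-0.01  0.15 -3.02] [-0.338  0.105  0.007]
```

Request:
jog_arm:
  plan: "0 0 0 0 0 0.02 200;0 0 0 0 0 0.02 200;0 0 0 0 0 0 200"

```text
time_s: 40.62
position: [0.528, 0.0, 0.0225]
tool_rot: [[0.305, 0.952, 0.001], [0.952, -0.305, -0.003], [-0.003, 0.002, -1.0]]
ft_force: [0.2, -0.4, -3.1]
grip_width: 0.0347
gripper_force: 100.0
```

```bash
python3 ff.py
```

```text
40.8667 [ 5.27981041e-01 -1.23009722e-06  2.24641846e-02] [-0.28 -0.21 -2.23] [-0.254  0.077 -0.014]
```

Request:
jog_arm:
  plan: "0 0 0 0 0 0.02 200;0 0 0 0 0 0.02 200;0 0 0 0 0 0.02 200;0 0 0 0 0 0 200;0 0 0 0 0 0 200"

```text
time_s: 41.28
position: [0.528, 0.0, 0.0219]
tool_rot: [[0.305, 0.952, 0.002], [0.952, -0.305, -0.003], [-0.003, 0.002, -1.0]]
ft_force: [-0.3, 0.6, -0.6]
grip_width: 0.0348
gripper_force: 100.2
```

```bash
python3 ff.py
```

```text
41.5333 [5.27990259e-01 2.97109700e-08 2.18837930e-02] [-0.    0.01 -1.29] [-0.103  0.044 -0.009]
```

Request:
jog_arm:
  plan: "0 0 0 0 0 0.02 200;0 0 0 0 0 0.01 200;0 0 0 0 0 0 200"
  grip_force: 60

```text
time_s: 41.78
position: [0.528, 0.0, 0.0216]
tool_rot: [[0.305, 0.952, 0.001], [0.952, -0.305, -0.003], [-0.003, 0.002, -1.0]]
ft_force: [1.1, -0.2, -0.1]
grip_width: 0.035
gripper_force: 100.3
```

```bash
python3 ff.py
```

```text
42.0333 [5.27987366e-01 1.57162171e-05 2.15495442e-02] [-0.17 -0.3  -0.32] [ 0.004 -0.01   0.012]
```

Request:
jog_arm:
  plan: "0 0 0 0 0 0 180;0 0 0 0 0 0 165;0 0 0 0 0 0 158;0 0 0 0 0 0 154;0 0 0 0 0 0 152;0 0 0 0 0 0 150;0 0 0 0 0 0 148;0 0 0 0 0 0 146;0 0 0 0 0 0 144;0 0 0 0 0 0 142"
  grip_force: 20

```text
time_s: 42.87
position: [0.528, 0.0, 0.0215]
tool_rot: [[0.305, 0.952, 0.001], [0.952, -0.305, -0.003], [-0.003, 0.002, -1.0]]
ft_force: [0.3, -0.5, 0.3]
grip_width: 0.0379
gripper_force: 0.0
```

```bash
python3 ff.py;  python3 -c "
from rig import env;s=env.observe();print(s['gripper_force'],s['grip_width'])"
```

```text
43.1167 [5.27975465e-01 1.12011926e-05 2.15311028e-02] [-0.19  0.03 -0.31] [-0.006 -0.002 -0.003]
0.0 0.037518378982199264
```

Request:
jog_arm:
  plan: "0 0 0 0 0 0 138;0 0 0 0 0 0 132;0 0 0 0 0 0 124;0 0 0 0 0 0 112;0 0 0 0 0 0 95;0 0 0 0 0 0 75;0 0 0 0 0 0 55;0 0 0 0 0 0 30;0 0 0 0 0 0 10;0 0 0 0 0 0 0"

```text
time_s: 43.95
position: [0.5279, 0.0, 0.0215]
tool_rot: [[0.305, 0.952, 0.001], [0.952, -0.305, -0.003], [-0.003, 0.002, -1.0]]
ft_force: [-0.3, 0.9, -0.5]
grip_width: 0.0857
gripper_force: 0.0
```

Request:
jog_arm:
  plan: "0 0 0 -0.5 0 0 0;0 0 0 -1 0 0 0;0 0 0 -1.5 0 0 0;0 0 0 -1.5 0 0 0;0 0 0 -1.5 0 0 0;0 0 0 -1.5 0 0 0;0 0 0 -1 0 0 0;0 0 0 -0.5 0 0 0;0 0 0 0 0 0 0"

```text
time_s: 44.7
position: [0.5002, -0.0868, 0.0218]
tool_rot: [[0.307, 0.952, 0.001], [0.952, -0.307, -0.003], [-0.003, 0.002, -1.0]]
ft_force: [0.2, -0.2, -0.2]
grip_width: 0.0858
gripper_force: 0.0
```

```bash
cat > fin.py <<'E'
from h import *
ex=np.array([.953,-.303,0]);ey=np.array([.303,.953,0]);H=np.array([.562,.1065,0])
for i in range(12):
    im=imaging.get_image("side"); S=cloud(im)-H; x=S@ex;y=S@ey;z=S[...,2]
    m=(z>.03)&(z<.1)&(abs(x)<.04)&(abs(y)<.15); o=[]
    for a in(-.1,.1):
        k=m&(abs(y-a)<.02); o+=[k.sum(),(np.nanpercentile(z[k],95)*1e3).round(1),(np.nanmedian(x[k])*1e3).round(1)]
    b=(z>.125)&(z<.145)&(abs(x)<.02)&(abs(y)<.05)
    print(env.observe()["time_s"],o,"ymax",(np.nanpercentile(y[m],99.5)*1e3).round(1),"bail y",(np.nanpercentile(y[b],[2,98])*1e3).round(1))
u,v=proj(im,[.53,.12,.15]).astype(int)
cv2.imwrite("pics/f1.png",cv2.resize(im["pixels"][v-70:v+50,u-60:u+90,::-1],None,fx=5,fy=5,interpolation=cv2.INTER_CUBIC))
E
python3 fin.py
```

```text
44.75 [np.int64(219), np.float64(84.5), np.float64(7.2), np.int64(288), np.float64(81.7), np.float64(7.2)] ymax 129.7 bail y [-22.8  23. ]
44.8 [np.int64(218), np.float64(84.7), np.float64(7.2), np.int64(285), np.float64(82.4), np.float64(7.1)] ymax 129.5 bail y [-22.4  23.2]
44.85 [np.int64(217), np.float64(84.0), np.float64(6.6), np.int64(288), np.float64(82.3), np.float64(7.1)] ymax 129.9 bail y [-22.5  23.7]
44.9 [np.int64(218), np.float64(84.8), np.float64(6.7), np.int64(290), np.float64(82.2), np.float64(7.8)] ymax 129.9 bail y [-22.8  24. ]
44.95 [np.int64(223), np.float64(84.5), np.float64(6.8), np.int64(288), np.float64(82.0), np.float64(7.4)] ymax 129.9 bail y [-21.9  23.2]
45.0 [np.int64(220), np.float64(84.2), np.float64(7.5), np.int64(291), np.float64(82.3), np.float64(8.2)] ymax 130.4 bail y [-22.6  23.9]
45.05 [np.int64(222), np.float64(84.9), np.float64(7.1), np.int64(293), np.float64(82.4), np.float64(7.6)] ymax 130.2 bail y [-22.8  23.6]
45.1 [np.int64(224), np.float64(84.5), np.float64(6.8), np.int64(282), np.float64(82.8), np.float64(8.1)] ymax 130.5 bail y [-20.8  24.2]
45.15 [np.int64(228), np.float64(83.8), np.float64(6.9), np.int64(295), np.float64(82.7), np.float64(8.0)] ymax 130.3 bail y [-19.4  23.7]
45.2 [np.int64(221), np.float64(84.4), np.float64(8.3), np.int64(290), np.float64(82.7), np.float64(7.0)] ymax 130.7 bail y [-18.3  23.2]
45.25 [np.int64(221), np.float64(84.4), np.float64(6.7), np.int64(290), np.float64(82.1), np.float64(7.8)] ymax 130.6 bail y [-19.4  24.3]
45.3 [np.int64(218), np.float64(84.4), np.float64(7.4), np.int64(293), np.float64(82.8), np.float64(7.0)] ymax 130.4 bail y [-19.9  23.7]
```

View pics/f1.png

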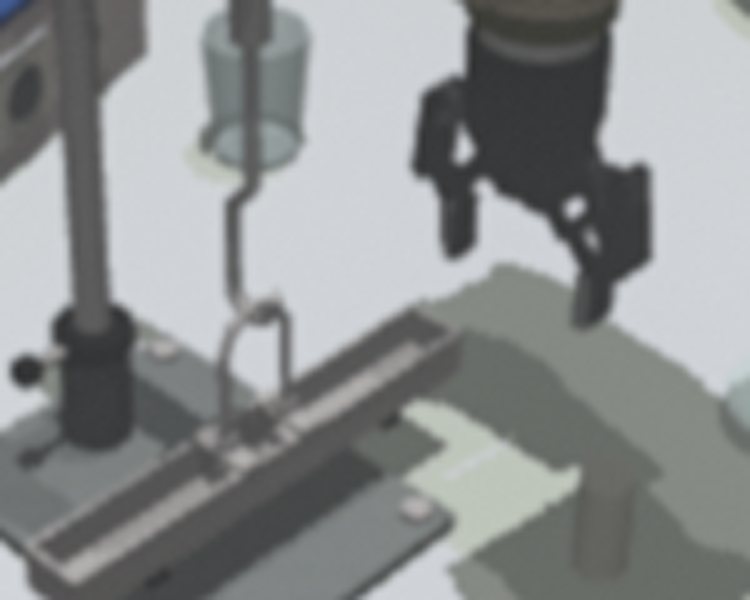

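The crop shows the cradle hanging level by its bail in the hook at (265,310), still, with the gripper clear at (540,220). I'll hand it in.

```bash
python3 -c "
from rig import job;print(job.close_job())"
```

```text
the job is handed in; nothing more can be done
None
```

The hook was stilled by a held light touch, and the cradle now hangs level and still on it by its bail with the gripper clear; the job was handed in at about 45 s, but the hand-in call did not report a verdict.

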